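Scrape the trimming bed clean and load it

ROBOT

A 6-joint arm with a two-finger parallel gripper is mounted at the origin on the work surface. World frame = base frame: x ahead of the robot, y to its left, z up, the work surface at z = 0. Lengths are in m, angles in rad, forces in N, time in s.
With the tool pointing down it reaches from about 0.375 to 0.9 m from the base axis. Payload 3.1 kg.
Tool frame: the origin (TCP) lies at the centre of the arm's flange, where the gripper is bolted on; the fingertips stand 182 mm ahead of it and the grasp point (between the pads) lies 164 mm ahead of it; z points along the fingers, x is the direction in which the jaws open and shut, and the axes are right-handed (so a half turn about z gives the same grasp; the last joint's range is limited). The gripper opens to 87 mm and grips with 3 to 60 N. Pads are 19 mm wide; open, the fingers measure 117 mm over their backs; the gripper's body (75 mm by 190 mm) begins 51 mm behind the grasp point.
Start: joints at [1.147, 0.527, 1.433, -0, 1.181, -0.178], TCP at [0.151, 0.606, 0.405] pointing down, gripper open.
Joint ranges: [-3.08, 3.08], [-0.75, 2.2], [0.22, 2.44], [-1.43, 4.57], [0, 2.65], [-2.85, 2.85]. Speed limits (rad/s): [2.79, 2.79, 3.14, 3.14, 3.14, 3.14].

INTERFACE

Orientations are given as a unit quaternion [x, y, z, w].
In Python, from rig import status, eyes, robot gives the robot as it stands. The module is installed in compiled form; this text tells all that it offers.
- The arm moves only by the tool step_arm, never from a script. Its argument "steps" is a list of rows, each a list of 7 numbers: the closure, from -1 (fully open) to 1 (shut), so that 0 is half open, then the shift along the tool's x, y, z each as a share of 0.025 m, from -1 to 1, then the turn, a rotation vector about the tool's x, y, z each as a share of 8 degrees, from -1 to 1. In form: [[jaw, dx, dy, dz, rx, ry, rz], ...]. A call has exactly 10 rows; each row shifts and turns the commanded pose from where the row before left it, along the tool's axes as they then stand; what a row does not reach is not made up. A row lasts 1/10 s, in which the tool goes at most 50 mm and 8.59 degrees, less where a joint would pass 70% of its speed; a pose out of reach is approached as far as the arm can. A call with a number of a shift or a turn outside -1 to 1 is refused whole. A call with a gripper value outside its range is refused whole. The fingers move at their own pace and stop on an object; "squeeze" is the grip in N (left out, the last holds). Time passes only in rows, so rows that do not move let the fingers close, or fill a call up. It gives the time, the measured TCP pose, the force and the opening at its end, in the units of the state.
- status.get_obs(): the state, without advancing time (a new reading comes with each control period).
- eyes.camera(name): name is "scene" or "top" or "wrist"; returns (picture, depth): 480x640x3 uint8, red, green, blue; 480x640 float32, m along the optical axis (not along the pixel's ray), 0 where there is no reading.
- eyes.camera_info(name): a dict with "K" (3x3 intrinsics, pixels), "R" (3x3) and "t" (3): a world point X has camera coordinates R X + t. Camera axes: x right, y down, z forward; pixel columns grow to the right and rows downward; lengths in m; the calibration is good to about 2 mm. A picture is of the moment at which its call begins: read the wrist's pose just before it. camera_info takes no time and is no camera call; for the wrist camera it gives the pose at the moment of the call.
- robot.hand_in(): hands the job in, once; it reports no verdict.
The state is a dict: "time": time; "q": joint angles; "joint_velocities": joint speeds; "joint_torque": joint torques, N m; "position": TCP position; "tool_rot": TCP orientation; "ft_force": force on the tool from outside, world axes, zero at the start; "moment": the same for the moment, N m; "grip_width": finger opening in m.
Only numpy, scipy, OpenCV 4.12 (cv2) and the standard library are available. Lean on these libraries where they do the work, as an engineer would, in place of code of your own. Each camera call takes 0.05 s, during which the arm holds its last target.

TASK

Get the trimming fixture ready for the next batch: slide the chip well's cover fully open until it clicks, and wipe every loose chip off the bed into the well with the scraper block, never touching the chips with the fingers. Stand the scraper back upright in the middle of its mat and slide the cover fully shut until it clicks. Finish with every battery holder lying flat on the clean bed, wholly on it and open side up, and nothing else on the cart disturbed.

Things in the scene. Friction and masses are not known exactly. Their poses are not given: they have to be found in the camera images.
- fixture: green trimming fixture fixed on the cart; origin on the cart top under the centre of its bed, z up, +x away from the robot, +y to the left. It has the bed (see bed), the chip well along the bed's near side (see well) and two outboard rails, 41 mm high, y 87 to 253 mm, that carry the cover when it is open
- bed (a point): centre of the bed's flat aluminium top, 50 mm above the cart, axes as the fixture. The bed is 180 mm along x (-90 to 90) and 150 mm along y (-75 to 75). Rims 8 mm thick stand 14 mm above it on the far side and both y sides; the near edge (x = -90 mm) is open and drops straight into the well
- well (a point): centre of the chip well's floor, 134 mm nearer the robot than the bed's centre and 5 mm above the cart, axes as the fixture. The well is x -40 to 44 mm, y -78 to 83 mm from here, 45 mm lower than the bed; its near wall tops 54 mm above the cart
- cover (a joint): steel cover of the well, 80 x 168 x 4 mm, top 46 mm above the cart; value in m along the fixture's +y: 0 shut, 0.16 fully open (out on the left rails). Rubs with about 1.2 N; near each end a sprung plunger clicks over a rib (at 0.0075 and 0.1525), which takes about 6 N either way, more if fast; past it the cover rests at its stop (below 0.004 or above 0.156). Starts ajar, 0.015 to 0.06
- cover_fin (a point): centre of the top of the cover's black fin, 84 mm above the cart; the fin is 40 mm along the fixture's x, 14 mm thick along y and stands 34 mm above the cover; pinch it across its 14 mm from above, or push it
- scraper: wooden scraper block, 160 to 260 g: base 32 mm (x) x 84 mm (y) x 24 mm high, with an upright handle 20 mm (x) x 60 mm (y) centred on it, from 24 up to 64 mm; origin at the centre of its underside, z up. It wipes moving along its own x, either way
- scraper_grip (a point): point to grip in the scraper's handle, 47 mm above its underside; pinch across the 20 mm (the scraper's x)
- mat: thin black rubber mat on the cart to the right of the fixture, 70 (x) x 120 (y) mm, flush with the cart (the scraper stands at cart height), where the scraper is kept; origin at its centre
- chip0: loose brass trimming chip, 20 x 14 x 7 mm, about 12 g, lying on the bed at the start; origin at the centre of its underside. Some of the six chips are absent in a given start
- chip1: loose brass trimming chip, disc 18 diameter x 7 mm, about 12 g, lying on the bed at the start; origin at the centre of its underside. Some of the six chips are absent in a given start
- chip2: loose brass trimming chip, 16 x 16 x 8 mm, about 12 g, lying on the bed at the start; origin at the centre of its underside. Some of the six chips are absent in a given start
- chip3: loose brass trimming chip, 20 x 14 x 7 mm, about 12 g, lying on the bed at the start; origin at the centre of its underside. Some of the six chips are absent in a given start
- chip4: loose brass trimming chip, disc 18 diameter x 7 mm, about 12 g, lying on the bed at the start; origin at the centre of its underside. Some of the six chips are absent in a given start
- chip5: loose brass trimming chip, 16 x 16 x 8 mm, about 12 g, lying on the bed at the start; origin at the centre of its underside. Some of the six chips are absent in a given start
- holder0: tan bakelite battery holder, an open-topped tray of two troughs, 40 mm (x) x 60 mm (y) x 20 mm high, 70 g, standing on the cart; origin at the centre of its underside, z up. Easily gripped across its 60 mm ends from above. One of the three may be absent
- holder1: tan bakelite battery holder, an open-topped tray of two troughs, 40 mm (x) x 60 mm (y) x 20 mm high, 70 g, standing on the cart; origin at the centre of its underside, z up. Easily gripped across its 60 mm ends from above. One of the three may be absent
- holder2: tan bakelite battery holder, an open-topped tray of two troughs, 40 mm (x) x 60 mm (y) x 20 mm high, 70 g, standing on the cart; origin at the centre of its underside, z up. Easily gripped across its 60 mm ends from above. One of the three may be absent
- magnet: silver speaker magnet, 70 mm diameter, 30 mm high, a bystander on the cart, not to be disturbed; origin at the centre of its underside
- red_knob: red plastic knob, 36 mm diameter, 18 mm high, a bystander on the cart, not to be disturbed; origin at the centre of its underside
- heat_sink: copper finned heat sink, 60 x 50 x 27 mm, a bystander on the cart, not to be disturbed; origin at the centre of its underside
- flux_can: small tin can, 50 mm diameter, 80 mm high, a bystander on the cart, not to be disturbed; origin at the centre of its underside
- screwdriver: screwdriver lying on the cart, 180 mm long, a bystander on the cart, not to be disturbed; origin at the centre of its underside
- transformer: small dark steel transformer, 50 x 70 x 45 mm, a bystander on the cart, not to be disturbed; origin at the centre of its underside

How it is judged:
By the outcome, as a careful person would: the job done as asked, in the order asked, and still so for the second after the job is handed in, with the robot touching nothing.
Of chip0, chip1, chip2, chip3, chip4, chip5 only 3 to 6 are there at a start; the rules pass over those that are not, and their reading is None.
Of holder0, holder1, holder2 only 2 to 3 are there at a start; the rules pass over those that are not, and their reading is None.
At some moment in a run one of scraper may be knocked a few centimetres aside while the robot is not near it.
Once in a run the grip may slacken for a moment while it holds something.
It also fails if it takes over 208 s, if anything falls off the work surface, if the arm or the gripper's body presses on something with over 40 N, if the wrist force passes 120 N, or if a joint passes its speed limit or range.

## Working session

There is one attempt and no reset: what is moved stays moved. The work goes in short steps, Python scripts to look and compute and a tool call to move; the robot and the scene stay as the last step left them, time stands still between calls to the robot, and variables do not carry over. Pictures are saved under pics/ and viewed, and the job is handed in when it is done.

Besides the shell and the picture viewer there is one more tool, called after ">>>" as name(argument=value, ...), one argument or row to a line, values as JSON. step_arm: Moves the arm, as the interface text tells. Its arguments: {"type":"object","properties":{"steps":{"type":"array"},"squeeze":{"type":"number"}},"required":["steps"]}

```bash
mkdir -p pics; ls
cat > h.py <<'E'
import numpy as np, cv2
from rig import status, eyes, robot
def snap(name,fn):
    im,d=eyes.camera(name); ci=eyes.camera_info(name)
    cv2.imwrite('pics/'+fn+'.png',im[:,:,::-1]); np.savez('pics/'+fn+'.npz',im=im,d=d,K=ci['K'],R=ci['R'],t=ci['t'])
    return im,d,ci
def load(fn):
    z=np.load('pics/'+fn+'.npz'); return z['im'],z['d'],z
def ray(ci,u,v,z):
    K,R,t=[np.array(ci[k]) for k in 'KRt']
    C=-R.T@t; r=R.T@np.linalg.inv(K)@np.array([u,v,1.]); s=(z-C[2])/r[2]; return C+s*r
def cloud(ci,d):
    K,R,t=[np.array(ci[k]) for k in 'KRt']
    v,u=np.mgrid[0:480,0:640]; P=np.stack([(u-K[0,2])/K[0,0]*d,(v-K[1,2])/K[1,1]*d,d],-1)
    return (P-t)@R
def proj(ci,X):
    K,R,t=[np.array(ci[k]) for k in 'KRt']
    p=K@(R@np.array(X)+t); return p[:2]/p[2]
E
python3 - <<'E'
from h import *
for n in ['scene','top','wrist']:
    im,d,ci=snap(n,n+'0'); print(n,-np.array(ci['R']).T@ci['t'],np.array(ci['R']).round(2).tolist(),ci['K'][0][0])
o=status.get_obs(); print({k:np.round(v,3) for k,v in o.items()})
E
```

```text
pics
scene [1.05495945 0.26189697 0.99702109] [[-0.53, 0.85, 0.01], [0.73, 0.47, -0.49], [-0.42, -0.26, -0.87]] 512.6970561555448
top [0.4240416  0.00978878 1.05528317] [[-0.01, -1.0, 0.02], [-0.98, 0.0, -0.19], [0.19, -0.02, -0.98]] 449.5106190716593
wrist [0.07450766 0.62605806 0.38363541] [[0.24, 0.97, -0.0], [0.93, -0.23, 0.29], [0.28, -0.07, -0.96]] 349.0325959247767
{'time': np.float64(0.15), 'q': array([ 1.148,  0.528,  1.434, -0.   ,  1.181, -0.178]), 'joint_velocities': array([ 0.   , -0.001, -0.004, -0.001,  0.001,  0.001]), 'joint_torque': array([ 1.0000e-03, -4.4043e+01, -1.7684e+01,  6.3000e-02,  5.5000e-02,
       -0.0000e+00]), 'position': array([0.151, 0.606, 0.404]), 'tool_rot': array([ 0.788,  0.615, -0.001,  0.   ]), 'ft_force': array([ 0.841, -0.495, -0.229]), 'moment': array([-0.061,  0.01 ,  0.029]), 'grip_width': np.float64(0.087)}
```

View pics/top0.png

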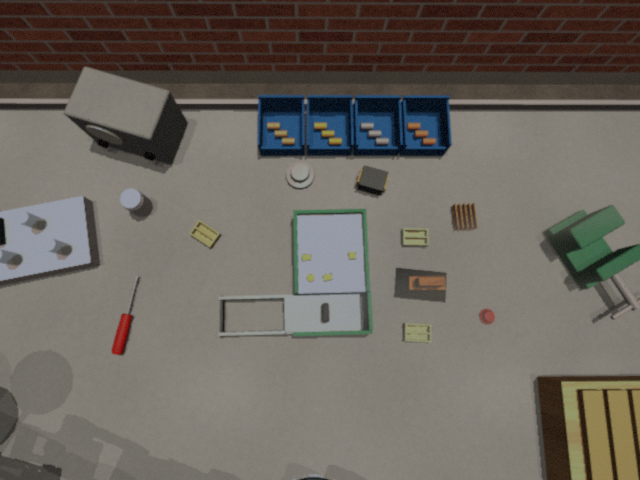

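View pics/scene0.png

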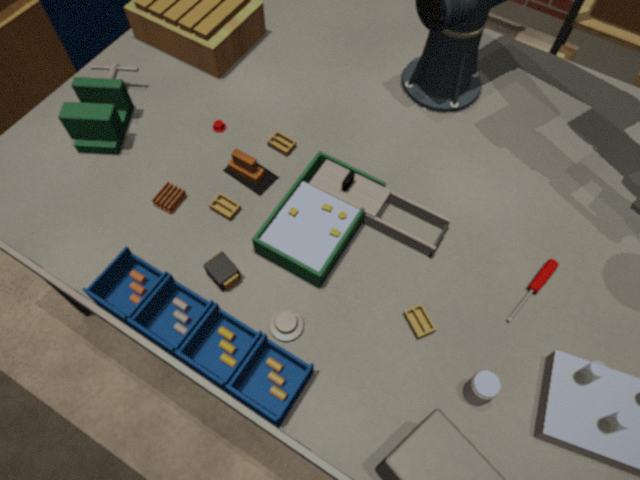

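Top view: fixture at cols 293–370, rows 210–335. There are four chips on the bed, and three holders at (205,234), (415,238) and (417,333). The scraper is at (428,284) on the mat, and the cover fin at (325,313). Next I'll measure them.

Run:
```python
from h import *
im,d,ci=load('top0'); 
c=cv2.resize(im[190:350,190:510][:,:,::-1],None,fx=2.5,fy=2.5,interpolation=cv2.INTER_CUBIC); cv2.imwrite('pics/crop0.png',c)
P=cloud(ci,d)
hsv=cv2.cvtColor(im,cv2.COLOR_RGB2HSV)
for u,v in [(330,250),(298,250),(300,315),(325,313),(428,284),(428,278),(398,275),(415,238),(417,333),(205,234),(306,257),(250,298),(365,250)]:
    print(u,v,im[v,u],hsv[v,u],P[v,u].round(4))
```

```text
330 250 [149 153 165] [113  25 165] [ 0.5945 -0.0413  0.0476]
298 250 [139 147 155] [105  26 155] [0.5938 0.0313 0.0528]
300 315 [150 154 153] [ 83   7 154] [0.4491 0.0267 0.046 ]
325 313 [71 71 68] [30 11 71] [ 0.4521 -0.0273  0.0818]
428 284 [133  94  70] [ 11 121 133] [ 0.5149 -0.2568  0.0633]
428 278 [142 103  69] [ 14 131 142] [ 0.5279 -0.2567  0.0664]
398 275 [56 57 54] [40 13 57] [ 0.5421 -0.2035  0.0014]
415 238 [94 83 63] [19 84 94] [ 0.6292 -0.2459  0.0102]
417 333 [141 143 107] [ 32  64 143] [ 0.4082 -0.2379  0.0185]
205 234 [138 131  84] [ 26 100 138] [0.6373 0.249  0.0234]
306 257 [149 154  85] [ 32 114 154] [0.5773 0.0132 0.0559]
250 298 [128 133 126] [ 51  13 133] [0.4871 0.1384 0.0432]
365 250 [ 76 110  86] [ 69  79 110] [ 0.5916 -0.119   0.0638]
```

View pics/crop0.png

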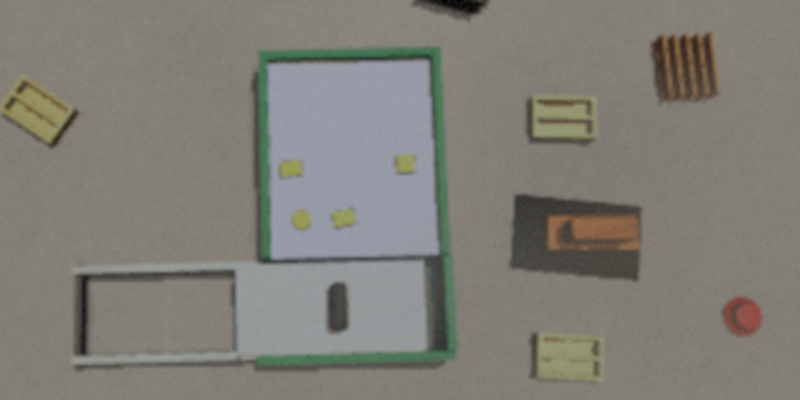

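Run:
```python
from h import *
im,d,ci=load('top0'); P=cloud(ci,d)
f=lambda u,v:(190+u/2.5-.3,190+v/2.5-.3)
def sh(n,u,v,z): print(n,ray(ci,*f(u,v),z).round(4))
sh('rim out FL',258,51,.064);sh('rim out FR',440,48,.064);sh('bed near L',271,259,.05);sh('bed near R',440,256,.05)
sh('bed far L',267,60,.05);sh('rim near R out',456,357,.054);
sh('cover L near',237,358,.046);sh('cover L far',237,264,.046);sh('cover R',427,262,.046);sh('cover R near',427,352,.046)
sh('fin c',338,307,.084)
for n,u,v in [('h0',39,110),('h1',563,118),('h2',570,357)]: sh(n,u,v,.02)
for n,u,v in [('mat',516,195),('mat',640,207),('mat',638,279),('mat',511,267)]: sh(n,u,v,.0)
hsv=cv2.cvtColor(im,cv2.COLOR_RGB2HSV)
# holders & chips : yellow
m=((hsv[...,0]>=15)&(hsv[...,0]<=40)&(hsv[...,1]>55)).astype(np.uint8)
ys=[]
n,l,s,c=cv2.connectedComponentsWithStats(cv2.morphologyEx(m,cv2.MORPH_CLOSE,np.ones((5,5)))) 
for i in range(1,n):
    if s[i,4]>25 and 195<c[i][1]<350 and 180<c[i][0]<450:
        cnt=np.argwhere(l==i)[:,::-1]; 
        z=.057 if s[i,4]<120 else .02
        W=np.array([ray(ci,a,b,z)[:2] for a,b in cnt]).astype(np.float32)
        r=cv2.minAreaRect(W*1000); print(s[i],c[i].round(1),[np.round(x,1) for x in r],W.mean(0))
# red-orange scraper
m=((hsv[...,0]<18)&(hsv[...,1]>90)); 
q=np.zeros_like(m);q[265:300,395:455]=m[265:300,395:455]
for lo,hi in [(.01,.04),(.05,.08)]:
    W=P[q&(P[...,2]>lo)&(P[...,2]<hi)]; print(len(W),W.mean(0),[np.round(x,1) for x in cv2.minAreaRect((W[:,:2]*1000).astype(np.float32))])
```

```text
rim out FL [0.6839 0.0428 0.064 ]
rim out FR [ 0.6866 -0.1231  0.064 ]
bed near L [0.4966 0.031  0.05  ]
bed near R [ 0.4986 -0.1198  0.05  ]
bed far L [0.679 0.035 0.05 ]
rim near R out [ 0.4103 -0.131   0.054 ]
cover L near [0.4104 0.0607 0.046 ]
cover L far [0.4926 0.0614 0.046 ]
cover R [ 0.4936 -0.1085  0.046 ]
cover R near [ 0.4147 -0.1066  0.046 ]
fin c [ 0.4531 -0.027   0.084 ]
h0 [0.6387 0.2491 0.02  ]
h1 [ 0.6299 -0.2434  0.02  ]
h2 [ 0.4093 -0.2392  0.02  ]
mat [ 0.5596 -0.2     0.    ]
mat [ 0.5478 -0.3174  0.    ]
mat [ 0.4801 -0.3114  0.    ]
mat [ 0.4918 -0.1926  0.    ]
[190 221  31  27 472] [204.5 233.7] [array([638.6, 250.8]), array([65.2, 41.4]), np.float64(56.2)] [0.6386191  0.25110936]
[402 229  26  18 435] [414.6 237. ] [array([ 629.5, -242.5]), array([59.3, 41.1]), np.float64(87.6)] [ 0.6296832  -0.24258077]
[348 252   8   7  45] [351.6 254.9] [array([581.4, -89.2]), array([15.9, 13.7]), np.float64(89.8)] [ 0.58152914 -0.08932507]
[302 254   9   7  46] [305.8 256.9] [array([577.4,  13.6]), array([11.9, 18.4]), np.float64(9.4)] [0.57737654 0.01366178]
[307 274   7   8  42] [310.  277.3] [array([531. ,   4.4]), array([14.2, 14.2]), np.float64(44.8)] [0.5313584 0.0043957]
[323 274   9   7  48] [327.2 276.9] [array([532.4, -33.9]), array([12.4, 18.4]), np.float64(13.8)] [ 0.5322405 -0.0338417]
[408 279   6  12  27] [409.7 285.9] [array([ 512.8, -215.9]), array([26.4,  9.9]), np.float64(27.1)] [ 0.51146996 -0.21731298]
[420 286  24   5  62] [430.9 288. ] [array([ 506.6, -265.9]), array([51.1,  8.9]), np.float64(89.8)] [ 0.5065492  -0.26444328]
[404 324  27  18 447] [417.2 332.3] [array([ 409.4, -237.7]), array([60.1, 37.7]), np.float64(89.7)] [ 0.4096673  -0.23800789]
147 [ 0.52055826 -0.25379934  0.0243228 ] [array([ 522.1, -263.8]), array([81.8, 30.6]), np.float64(89.7)]
238 [ 0.52147634 -0.26448168  0.06383143] [array([ 521.6, -264.3]), array([59.9, 19.1]), np.float64(88.2)]
```

>>> step_arm(
  steps=[
    [-1,0,0,0,0,0,-0.94],
    [-1,0,0,0,0,0,-0.94],
    [-1,-1,0.46,0,0,0,0],
    [-1,-1,0.46,0,0,0,0],
    [-1,-1,0.46,0,0,0,0],
    [-1,-1,0.46,0,0,0,0],
    [-1,-1,0.46,0,0,0,0],
    [-1,-1,0.46,0,0,0,0],
    [-1,-1,0.46,0,0,0,0],
    [-1,-1,0.46,0,0,0,0],
  ],
)

```text
time: 1.15
position: [0.2472, 0.4069, 0.4046]
tool_rot: [0.701, 0.713, -0.0, 0.0]
ft_force: [0.6, -0.2, -0.2]
grip_width: 0.0872
```

>>> step_arm(
  steps=[
    [-1,-1,0.46,0,0,0,0],
    [-1,-1,0.46,0,0,0,0],
    [-1,-1,0.46,0,0,0,0],
    [-1,-1,0.46,0,0,0,0],
    [-1,-1,0.46,0,0,0,0],
    [-1,-1,0.46,0,0,0,0],
    [-1,-1,0.46,0,0,0,0],
    [-1,-1,0.46,0,0,0,0],
    [-1,-1,0.46,0,0,0,0],
    [-1,-1,0.46,0,0,0,0],
  ],
)

```text
time: 2.15
position: [0.3666, 0.159, 0.4047]
tool_rot: [0.701, 0.713, -0.0, -0.0]
ft_force: [0.7, 0.1, -0.6]
grip_width: 0.0871
```

```bash
cat >> h.py <<'E'
from scipy.spatial.transform import Rotation as Ro
YAW=.016; BED=np.array([.5874,-.0423])
def F(x,y):  # fixture->world xy
    c,s=np.cos(YAW),np.sin(YAW); return BED+np.array([c*x-s*y,s*x+c*y])
def go(x,y,z=None,th=None):
    """grasp-point target -> units in tool axes"""
    o=status.get_obs(); R=Ro.from_quat(o['tool_rot']).as_matrix(); p=np.array(o['position'])
    g=p+R[:,2]*.164
    tgt=np.array([x,y,g[2] if z is None else z]); 
    thc=np.degrees(np.arctan2(R[1,0],R[0,0]))
    print('t',round(float(o['time']),2),'grasp',g.round(4),'th',round(thc,2),'zt',R[:,2].round(3),'w',round(float(o['grip_width']),4),'F',np.round(o['ft_force'],1))
    print('units tool',(R.T@(tgt-g)/.025).round(3), 'mm world',((tgt-g)*1000).round(1), '' if th is None else 'rz units %.3f'%(-(((th-thc+90)%180)-90)/8))
E
python3 - <<'E'
from h import *
print(F(-134,0)if 0 else F(-.134,0),F(-.134,.16))
go(.453,-.027,.075,90.9)
E
```

```text
[ 0.45341715 -0.04444391] [0.45085726 0.11553561]
t 2.15 grasp [0.3666 0.159  0.2407] th 91.01 zt [-0.  0. -1.] w 0.0871 F [ 0.7  0.1 -0.6]
units tool [-7.5    3.324  6.629] mm world [  86.4 -186.  -165.7] rz units 0.014
```

>>> step_arm(
  steps=[
    [-1,-1,0.44,0,0,0,0],
    [-1,-1,0.44,0,0,0,0],
    [-1,-1,0.44,0,0,0,0],
    [-1,-1,0.44,0,0,0,0],
    [-1,-1,0.44,0,0,0,0],
    [-1,-1,0.44,0,0,0,0],
    [-1,-1,0.44,0,0,0,0],
    [-1,-0.5,0.24,1,0,0,0],
    [-1,0,0,1,0,0,0],
    [-1,0,0,0,0,0,0],
  ],
)

```text
time: 3.15
position: [0.4517, -0.0262, 0.3523]
tool_rot: [0.701, 0.713, -0.002, -0.003]
ft_force: [0.4, 0.4, -0.5]
grip_width: 0.0873
```

Run:
```python
from h import *
go(.453,-.027,.075,90.9)
im,d,ci=snap('wrist','w1')
P=cloud(ci,d); print(-np.array(ci['R']).T@ci['t'])
m=(P[...,2]>.075)&(P[...,2]<.095)&(abs(P[...,0]-.45)<.05)&(abs(P[...,1]+.03)<.04); print(m.sum(),np.median(P[m],0),P[m].min(0),P[m].max(0))
```

```text
t 3.15 grasp [ 0.4505 -0.0258  0.1884] th 90.94 zt [-0.007  0.002 -1.   ] w 0.0873 F [ 0.4  0.4 -0.5]
units tool [-0.061  0.129  4.533] mm world [   2.5   -1.2 -113.4] rz units 0.005
[ 0.3728023  -0.02659864  0.33362082]
919 [ 0.45322361 -0.02700146  0.08057008] [ 0.43453192 -0.03412162  0.07504781] [ 0.47421097 -0.01973778  0.08292053]
```

View pics/w1.png

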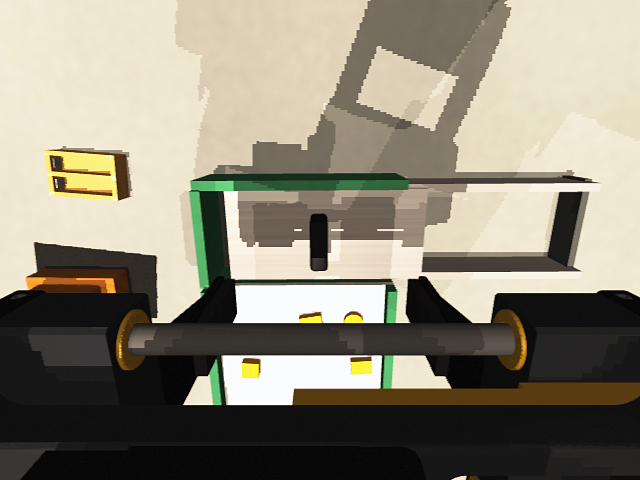

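The wrist view shows the fin at pixels (318,242), centred between the fingers. It measures (0.453, −0.027), which agrees with the top view. Descending to pinch it.

>>> step_arm(
  steps=[
    [-1,-0.05,0.1,1,0,0,0],
    [-1,0,0,1,0,0,0],
    [-1,0,0,1,0,0,0],
    [-1,0,0,1,0,0,0],
    [-1,0,0,0.5,0,0,0],
    [-1,0,0,0,0,0,0],
    [1,0,0,0,0,0,0],
    [1,0,0,0,0,0,0],
    [1,0,0,0,0,0,0],
    [1,0,0,0,0,0,0],
  ],
  squeeze=30,
)

```text
time: 4.2
position: [0.4554, -0.0271, 0.243]
tool_rot: [0.701, 0.713, 0.0, 0.001]
ft_force: [0.1, -0.0, 0.0]
grip_width: 0.0627
```

Run:
```python
from h import *
go(*F(-.134,.162))
```

```text
t 4.2 grasp [ 0.4557 -0.0272  0.079 ] th 91.02 zt [ 0.002 -0.001 -1.   ] w 0.0627 F [ 0.1 -0.   0. ]
units tool [ 5.793e+00 -9.100e-02 -3.000e-03] mm world [ -4.9 144.8   0. ]
```

>>> step_arm(
  steps=[
    [1,0,0,0.1,0,0,0],
    [1,0,0,0,0,0,0],
    [1,0,0,0,0,0,0],
    [1,0,0,0,0,0,0],
    [1,0.2,0,0,0,0,0],
    [1,0.4,0,0,0,0,0],
    [1,0.5,0,0,0,0,0],
    [1,0.5,0,0,0,0,0],
    [1,0.5,0,0,0,0,0],
    [1,0.5,0,0,0,0,0],
  ],
)

```text
time: 5.2
position: [0.454, 0.0393, 0.2397]
tool_rot: [0.701, 0.714, 0.0, 0.0]
ft_force: [-0.0, -2.0, -1.8]
grip_width: 0.0138
```

>>> step_arm(
  steps=[
    [1,0.5,0,0,0,0,0],
    [1,0.5,0,0,0,0,0],
    [1,0.5,0,0,0,0,0],
    [1,0.5,0,0,0,0,0],
    [1,0.4,0,0,0,0,0],
    [1,0.2,0,0,0,0,0],
    [1,0.2,0,0,0,0,0],
    [1,0.2,0,0,0,0,0],
    [1,0.1,0,0,0,0,0],
    [1,0.1,0,0,0,0,0],
  ],
)

```text
time: 6.2
position: [0.4526, 0.1166, 0.2397]
tool_rot: [0.699, 0.715, -0.002, 0.001]
ft_force: [0.4, -23.3, -0.4]
grip_width: 0.0135
```

Run:
```python
from h import *
go(*F(-.134,.160))
```

```text
t 6.2 grasp [0.4525 0.1159 0.0757] th 91.24 zt [-0.001 -0.004 -1.   ] w 0.0135 F [  0.4 -23.3  -0.4]
units tool [-0.014 -0.064  0.   ] mm world [-1.6 -0.4  0. ]
```

It is hard against the stop (−23 N). Releasing and lifting, then checking.

>>> step_arm(
  steps=[
    [1,-0.1,0,0,0,0,0],
    [0.3,0,0,0,0,0,0],
    [0.3,0,0,0,0,0,0],
    [0.3,0,0,0,0,0,0],
    [0.3,0,0,-1,0,0,0],
    [0.3,0,0,-1,0,0,0],
    [0,0,0,-1,0,0,0],
    [-1,-1,0,-1,0,0,1],
    [-1,-1,0,-1,0,0,1],
    [-1,-1,0,0,0,0,1],
  ],
)

```text
time: 7.2
position: [0.4447, 0.0408, 0.3677]
tool_rot: [0.835, 0.55, 0.003, 0.003]
ft_force: [-0.4, 0.3, -0.3]
grip_width: 0.0548
```

Run:
```python
from h import *
im,d,ci=snap('top','t2'); P=cloud(ci,d)
m=(P[...,2]>.07)&(P[...,2]<.095)&(abs(P[...,0]-.45)<.04)&(abs(P[...,1]-.12)<.05); print(m.sum(),np.median(P[m],0))
hsv=cv2.cvtColor(im,cv2.COLOR_RGB2HSV)
m=((hsv[...,0]<18)&(hsv[...,1]>90)); q=np.zeros_like(m);q[240:330,380:470]=m[240:330,380:470]
for lo,hi in [(.01,.04),(.05,.08)]:
    W=P[q&(P[...,2]>lo)&(P[...,2]<hi)]; print(len(W),W.mean(0),[np.round(x,1) for x in cv2.minAreaRect((W[:,:2]*1000).astype(np.float32))])
c=cv2.resize(im[190:350,190:510][:,:,::-1],None,fx=2.5,fy=2.5,interpolation=cv2.INTER_CUBIC); cv2.imwrite('pics/crop2.png',c)
go(.522,-.264,.047,0)
```

```text
0 [nan nan nan]
144 [ 0.52074308 -0.25380508  0.02433739] [array([ 522.2, -264.2]), array([82.7, 30.9]), np.float64(89.8)]
237 [ 0.5214524  -0.26461394  0.06388121] [array([ 521. , -264.6]), array([59. , 19.5]), np.float64(89.6)]
t 7.25 grasp [0.4437 0.0383 0.2024] th 66.43 zt [ 0.003 -0.002 -1.   ] w 0.0587 F [-1.2 -1.  -0.2]
units tool [-9.827  7.681  6.254] mm world [  78.3 -302.3 -155.4] rz units 8.304
  return _methods._mean(a, axis=axis, dtype=dtype,
  ret = um.true_divide(
```

View pics/crop2.png

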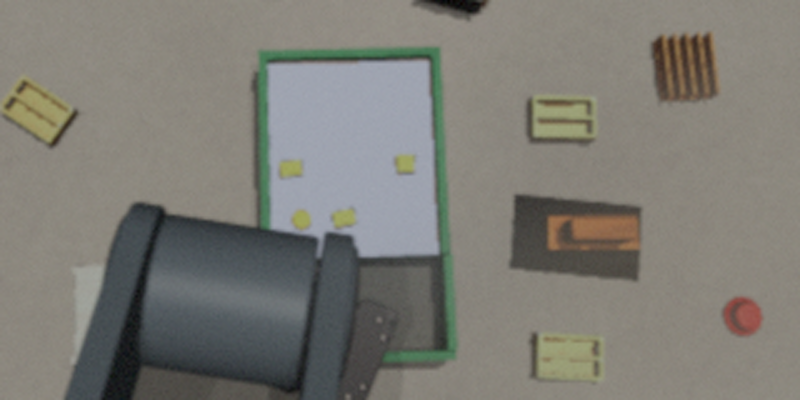

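>>> step_arm(
  steps=[
    [-1,-0.72,0.7,0,0,0,1],
    [-1,-0.61,0.79,0,0,0,1],
    [-1,-0.49,0.87,0,0,0,1],
    [-1,-0.37,0.93,0,0,0,1],
    [-1,-0.23,0.97,0,0,0,1],
    [-1,-0.1,1,0,0,0,1],
    [-1,0.04,1,0,0,0,1],
    [-1,0.18,0.98,0,0,0,1],
    [-1,0.2,0.98,0,0,0,0.3],
    [-1,0,0,0,0,0,0],
  ],
)

```text
time: 8.25
position: [0.5239, -0.1713, 0.3645]
tool_rot: [1.0, 0.004, 0.001, 0.001]
ft_force: [1.2, 0.4, 0.7]
grip_width: 0.0871
```

Run:
```python
from h import *
im,d,ci=snap('top','t3'); P=cloud(ci,d)
m=(P[...,2]>.07)&(P[...,2]<.095)&(abs(P[...,0]-.45)<.04)&(abs(P[...,1]-.12)<.05); print(m.sum(),np.median(P[m],0))
c=cv2.resize(im[190:350,190:510][:,:,::-1],None,fx=2.5,fy=2.5,interpolation=cv2.INTER_CUBIC); cv2.imwrite('pics/crop3.png',c)
go(.5215,-.264,.047,0)
```

```text
113 [0.45076269 0.11412841 0.07974076]
t 8.3 grasp [ 0.523  -0.1696  0.2003] th 0.57 zt [-0.     0.001 -1.   ] w 0.087 F [-0.7  0.1  0.7]
units tool [-0.096  3.78   6.129] mm world [  -1.5  -94.4 -153.3] rz units 0.071
```

View pics/crop3.png

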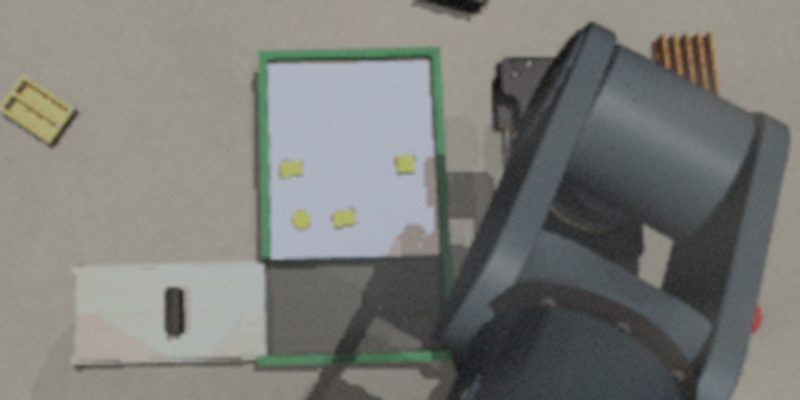

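The cover is fully open, with the fin at crop (174,312), or y = 0.114. Next I'll go over the scraper.

>>> step_arm(
  steps=[
    [-1,0,1,0,0,0,0.07],
    [-1,0,1,0,0,0,0],
    [-1,-0.1,1,0,0,0,0],
    [-1,0,0.78,0,0,0,0],
    [-1,0,0,1,0,0,0],
    [-1,0,0,1,0,0,0],
    [-1,0,0,0.5,0,0,0],
    [-1,0,0,0,0,0,0],
    [-1,0,0,0,0,0,0],
    [-1,0,0,0,0,0,0],
  ],
)

```text
time: 9.3
position: [0.5212, -0.2635, 0.3034]
tool_rot: [1.0, 0.001, 0.001, 0.001]
ft_force: [-0.2, -0.2, -0.2]
grip_width: 0.087
```

Run:
```python
from h import *
go(.5215,-.264,.047,0)
im,d,ci=snap('wrist','w4'); P=cloud(ci,d)
m=(P[...,2]>.055)&(P[...,2]<.075)&(abs(P[...,0]-.52)<.05)&(abs(P[...,1]+.26)<.06)
W=P[m]; print(m.sum(),np.median(W,0),[np.round(x,1) for x in cv2.minAreaRect((W[:,:2]*1000).astype(np.float32))])
```

```text
t 9.3 grasp [ 0.5215 -0.2637  0.1394] th 0.09 zt [ 0.002 -0.001 -1.   ] w 0.087 F [-0.2 -0.2 -0.2]
units tool [-0.007  0.007  3.696] mm world [ -0.   -0.3 -92.4] rz units 0.011
2512 [ 0.52142072 -0.26101218  0.06350238] [array([ 521.5, -263.9]), array([20., 60.]), np.float64(0.4)]
```

View pics/w4.png

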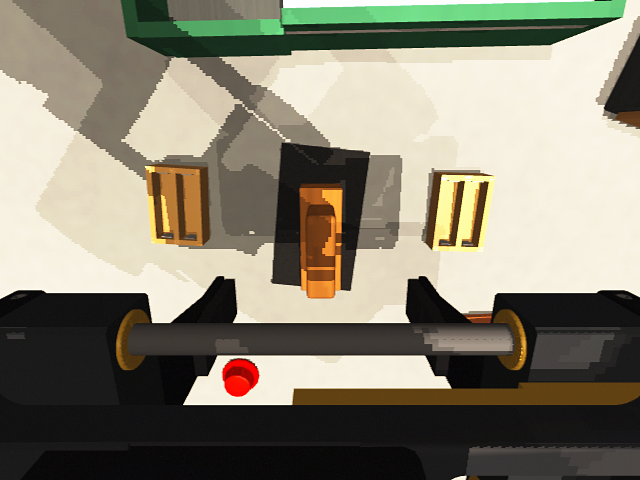

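The scraper is centred between the fingers at pixels (321,240), with its pose confirmed at (0.5215, −0.264) and yaw 0.4°. The mat corners are at (282,143), (369,152), (352,290) and (272,283).

Run:
```python
from h import *
im,d,ci=load('w4')
C=np.array([ray(ci,u,v,0)[:2] for u,v in [(282,143),(369,152),(352,290),(272,283)]]); print(C.round(4),C.mean(0)); 
for i in range(4): print(np.linalg.norm(C[i]-C[i-1]))
```

```text
[[ 0.4916 -0.1912]
 [ 0.56   -0.1979]
 [ 0.5498 -0.317 ]
 [ 0.4791 -0.3103]] [ 0.52012275 -0.25409105]
0.11970836134343074
0.06868095120108286
0.11944682810805546
0.07101178337847944
```

>>> step_arm(
  steps=[
    [-1,0,0,1,0,0,0],
    [-1,0,0,1,0,0,0],
    [-1,0,0,0.9,0,0,0],
    [-1,0,0,0.75,0,0,0],
    [-1,0,0,0,0,0,0],
    [0.3,0,0,0,0,0,0],
    [1,0,0,0,0,0,0],
    [1,0,0,0,0,0,0],
    [1,0,0,0,0,0,0],
    [1,0,0,0,0,0,0],
  ],
  squeeze=40,
)

```text
time: 10.35
position: [0.5208, -0.2636, 0.2117]
tool_rot: [1.0, 0.0, 0.0, 0.0]
ft_force: [0.2, 0.5, -0.6]
grip_width: 0.0547
```

>>> step_arm(
  steps=[
    [1,0,0,0,0,0,0],
    [1,0,0,0,0,0,0],
    [1,0,0,0,0,0,0],
    [1,0,0,-0.4,0,0,0],
    [1,0,0,-1,0,0,0],
    [1,0,0,-1,0,0,0],
    [1,0,0,-1,0,0,0],
    [1,0,0,-0.6,0,0,0],
    [1,0,0,0,0,0,0],
    [1,0,0,0,0,0,0],
  ],
)

```text
time: 11.35
position: [0.5205, -0.2633, 0.3111]
tool_rot: [1.0, 0.001, -0.0, -0.0]
ft_force: [0.2, 0.0, -2.6]
grip_width: 0.0198
```

Run:
```python
from h import *
go(.5215,-.264,.047,0)
print('left start',F(.06,.031),'end', F(-.09,.031)); go(*F(.04,.031),th=.9)
go(*F(.04,-.030),th=.9)
```

```text
t 11.35 grasp [ 0.5204 -0.2633  0.1471] th 0.06 zt [-0.  0. -1.] w 0.0198 F [ 0.2  0.  -2.6]
units tool [0.043 0.028 4.003] mm world [   1.1   -0.7 -100.1] rz units 0.007
left start [ 0.64689634 -0.01034401] end [ 0.49691554 -0.01274391]
t 11.35 grasp [ 0.5204 -0.2633  0.1471] th 0.06 zt [-0.  0. -1.] w 0.0198 F [ 0.2  0.  -2.6]
units tool [  4.269 -10.101  -0.   ] mm world [106.5 252.6   0. ] rz units -0.105
t 11.35 grasp [ 0.5204 -0.2633  0.1471] th 0.06 zt [-0.  0. -1.] w 0.0198 F [ 0.2  0.  -2.6]
units tool [ 4.305 -7.662 -0.   ] mm world [107.4 191.7   0. ] rz units -0.105
```

>>> step_arm(
  steps=[
    [1,0.46,-1,0,0,0,-0.1],
    [1,0.46,-1,0,0,0,0],
    [1,0.46,-1,0,0,0,0],
    [1,0.46,-1,0,0,0,0],
    [1,0.46,-1,0,0,0,0],
    [1,0.46,-1,0,0,0,0],
    [1,0.46,-1,0,0,0,0],
    [1,0.46,-1,0,0,0,0],
    [1,0.46,-1,0,0,0,0],
    [1,0.46,-0.96,0,0,0,0],
  ],
)

```text
time: 12.35
position: [0.6321, -0.0118, 0.309]
tool_rot: [1.0, 0.007, -0.002, -0.0]
ft_force: [-0.0, -1.0, -1.6]
grip_width: 0.0197
```

>>> step_arm(
  steps=[
    [1,0,0,0,0,0,0],
    [1,0,0,0.5,0,0,0],
    [1,0,0,0.5,0,0,0],
    [1,0,0,0.5,0,0,0],
    [1,0,0,0.2,0,0,0],
    [1,0,0,0.1,0,0,0],
    [1,0,0,0,0,0,0],
    [1,0,0,0,0,0,0],
    [1,0,0,0,0,0,0],
    [1,0,0,0,0,0,0],
  ],
)

```text
time: 13.35
position: [0.6315, -0.0139, 0.2733]
tool_rot: [1.0, 0.007, 0.0, 0.0]
ft_force: [-13.3, 1.9, 42.5]
grip_width: 0.02
```

Run:
```python
from h import *
go(*F(.045,.029),.0977,.9)
im,d,ci=snap('scene','s5')
cv2.imwrite('pics/s5c.png',cv2.resize(im[80:320,200:460][:,:,::-1],None,fx=2.4,fy=2.4))
```

```text
t 13.35 grasp [ 0.6316 -0.0141  0.1093] th 0.82 zt [ 0.    -0.001 -1.   ] w 0.02 F [-13.3   1.9  42.5]
units tool [ 0.016 -0.061  0.464] mm world [  0.4   1.5 -11.6] rz units -0.010
```

View pics/s5c.png

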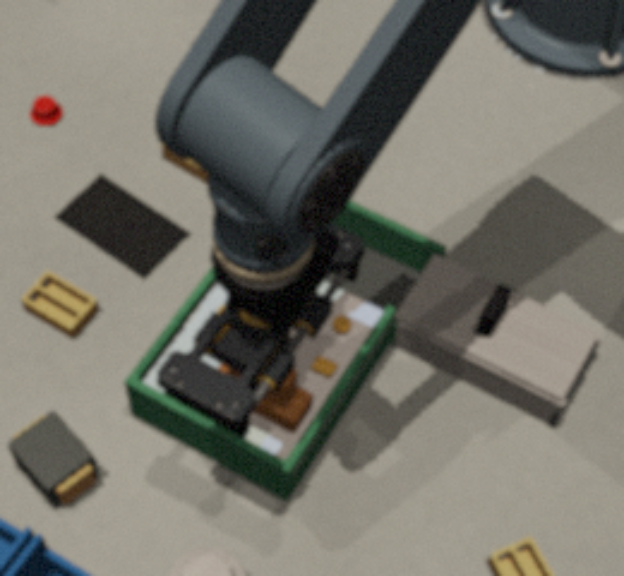

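42 N on contact, which is 11 mm too early. Either the scraper slipped down in the grip or it is resting on a rim. Lifting to look.

>>> step_arm(
  steps=[
    [1,0,0,-0.5,0,0,0],
    [1,0,0,-0.5,0,0,0],
    [1,0,0,-0.5,0,0,0],
    [1,0,0,-0.5,0,0,0],
    [1,0,0,0,0,0,0],
    [1,0,0,0,0,0,0],
    [1,0,0,0,0,0,0],
    [1,0,0,0,0,0,0],
    [1,0,0,0,0,0,0],
    [1,0,0,0,0,0,0],
  ],
)

```text
time: 14.4
position: [0.6323, -0.013, 0.3156]
tool_rot: [1.0, 0.007, -0.0, -0.0]
ft_force: [0.6, 0.5, -2.0]
grip_width: 0.0197
```

Run:
```python
from h import *
go(*F(.045,.029),.0977,.9)
snap('wrist','w6');im,d,ci=snap('scene','s6')
cv2.imwrite('pics/s6c.png',cv2.resize(im[80:320,200:460][:,:,::-1],None,fx=2.4,fy=2.4))
```

```text
t 14.4 grasp [ 0.6321 -0.0129  0.1516] th 0.86 zt [-0.001  0.    -1.   ] w 0.0197 F [ 0.6  0.5 -2. ]
units tool [-0.007 -0.014  2.155] mm world [ -0.2   0.4 -53.9] rz units -0.005
```

View pics/s6c.png

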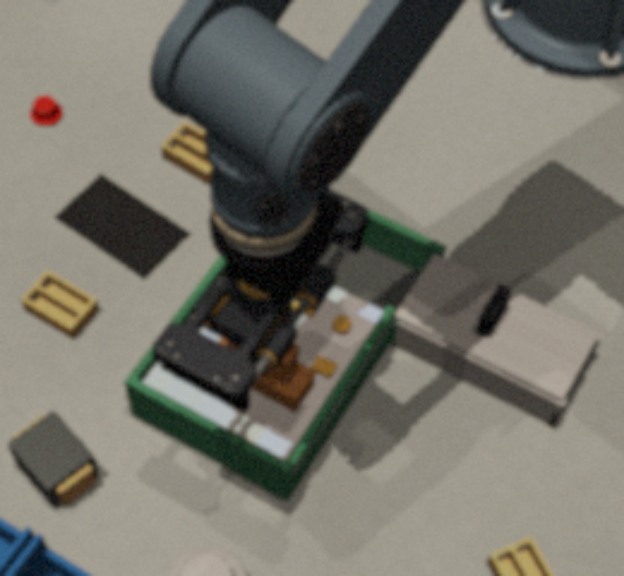

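View pics/w6.png

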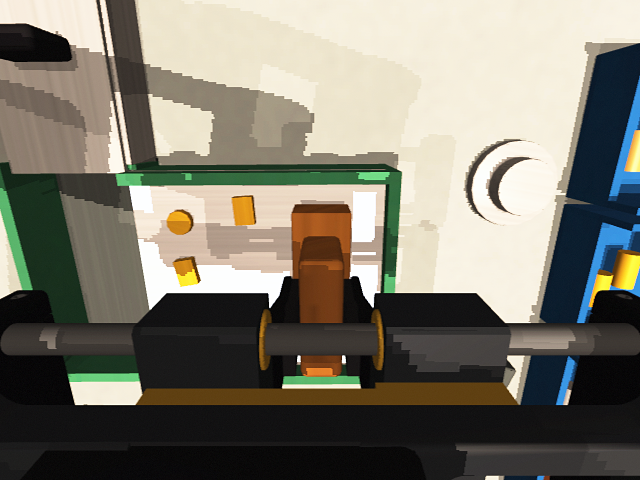

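The chips are unmoved and the scraper is held in the wrist view at (320,290). Measuring its tilt and slip in the grip from depth.

Run:
```python
from h import *
im,d,ci=load('w6'); P=cloud(ci,d); hsv=cv2.cvtColor(im,cv2.COLOR_RGB2HSV)
m=(hsv[...,0]<16)&(hsv[...,1]>120)&(d>0)
m[:, :285]=0; m[:,358:]=0; m[:200]=0
g=np.array([.6321,-.0129,.1516])
for v in range(204,380,8):
    us=np.where(m[v])[0]
    if len(us): u=int(np.median(us)); print(v,len(us),u,((P[v,u]-g)*1000).round(1), im[v,u])
```

```text
204 50 321 [ -0.1  40.6 -57. ] [109  73  46]
212 58 320 [ -0.6  40.6 -35.5] [86 45 19]
220 59 321 [  0.   36.2 -35.7] [172  90  33]
228 59 321 [  0.1  31.8 -35.7] [172  90  33]
236 59 321 [  0.1  28.4 -32.5] [100  51  21]
244 59 321 [  0.1  28.3 -18.9] [84 44 16]
252 57 321 [ 0.1 28.3 -6.8] [81 42 16]
260 57 321 [ 0.2 27.7  2. ] [89 47 18]
268 56 321 [ 0.2 24.6  3.7] [116  61  22]
276 57 321 [ 0.2 21.5  5.1] [115  58  22]
284 46 320 [-0.1 17.5  4.5] [113  58  23]
292 45 321 [ 0.4 13.6  4.3] [114  59  23]
300 45 321 [0.4 9.5 3.7] [113  59  21]
308 45 321 [0.5 6.  4.5] [114  59  23]
316 44 320 [0.1 1.7 4. ] [109  56  20]
356 42 320 [  0.4 -19.6   3.4] [101  51  19]
364 41 321 [  0.9 -23.1   4.5] [123  63  24]
372 39 321 [  1.  -27.6   4.5] [229 129  43]
```

The scraper is still upright and level, but it slipped 12.7 mm down in the grip, which was the slackening. Bed contact therefore comes at grasp z ≈ 0.110. That is workable, so I'll carry on with the left pass.

>>> step_arm(
  steps=[
    [1,0,0,0.5,0,0,0],
    [1,0,0,0.5,0,0,0],
    [1,0,0,0.4,0,0,0],
    [1,0,0,0.2,0,0,0],
    [1,0,0,0.05,0,0,0],
    [1,0,0,0,0,0,0],
    [1,0,0,0,0,0,0],
    [1,-0.1,0,0,0,0,0],
    [1,-0.2,0,0,0,0,0],
    [1,-0.2,0,0,0,0,0],
  ],
  squeeze=55,
)

```text
time: 15.5
position: [0.6193, -0.0132, 0.2749]
tool_rot: [1.0, 0.007, -0.0, 0.0]
ft_force: [-0.1, 0.4, -2.0]
grip_width: 0.0197
```

Run:
```python
from h import *
go(*F(-.086,.029),.110,.9)
```

```text
t 15.5 grasp [ 0.6193 -0.0132  0.1109] th 0.86 zt [-0. -0. -1.] w 0.0197 F [-0.1  0.4 -2. ]
units tool [-4.735 -0.011  0.038] mm world [-118.4   -1.5   -0.9] rz units -0.005
```

>>> step_arm(
  steps=[
    [1,-0.3,0,0.04,0,0,0],
    [1,-0.3,0,0,0,0,0],
    [1,-0.3,0,0,0,0,0],
    [1,-0.3,0,0,0,0,0],
    [1,-0.3,0,0,0,0,0],
    [1,-0.3,0,0,0,0,0],
    [1,-0.3,0,0,0,0,0],
    [1,-0.3,0,0,0,0,0],
    [1,-0.3,0,0,0,0,0],
    [1,-0.3,0,0,0,0,0],
  ],
)

```text
time: 16.5
position: [0.5443, -0.0143, 0.2738]
tool_rot: [1.0, 0.007, 0.0, 0.0]
ft_force: [-0.0, -0.0, -1.6]
grip_width: 0.0195
```

>>> step_arm(
  steps=[
    [1,-0.3,0,0,0,0,0],
    [1,-0.3,0,0,0,0,0],
    [1,-0.3,0,0,0,0,0],
    [1,-0.3,0,0,0,0,0],
    [1,-0.3,0,0,0,0,0],
    [1,-0.2,0,0,0,0,0],
    [1,0,0,0,0,0,0],
    [1,0,0,0,0,0,0],
    [1,0,0,0,0,0,0],
    [1,0,0,-0.2,0,0,0],
  ],
)

```text
time: 17.5
position: [0.5025, -0.015, 0.2785]
tool_rot: [1.0, 0.007, -0.0, -0.0]
ft_force: [0.1, 0.2, -1.5]
grip_width: 0.0196
```

Run:
```python
from h import *
go(*F(-.086,.029),.110,.9)
im,d,ci=snap('scene','s7')
cv2.imwrite('pics/s7c.png',cv2.resize(im[80:320,200:460][:,:,::-1],None,fx=2.4,fy=2.4))
snap('wrist','w7')
```

```text
t 17.5 grasp [ 0.5023 -0.0149  0.1145] th 0.85 zt [-0.001  0.    -1.   ] w 0.0196 F [ 0.1  0.2 -1.5]
units tool [-0.054 -0.011  0.179] mm world [-1.4  0.2 -4.5] rz units -0.006
```

View pics/s7c.png

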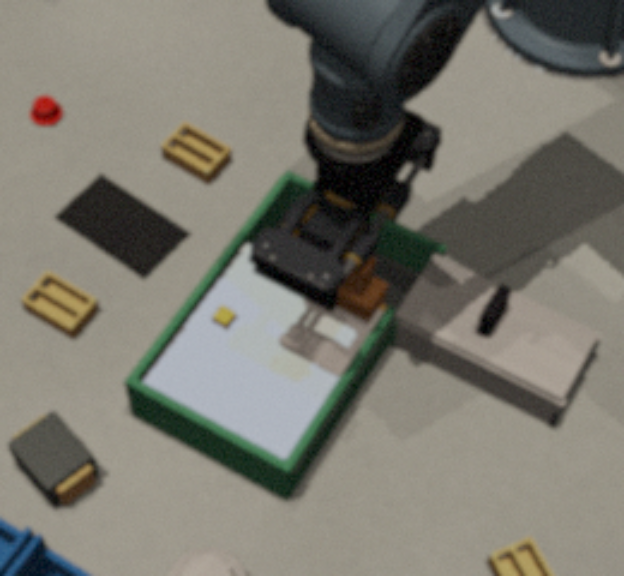

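View pics/w7.png

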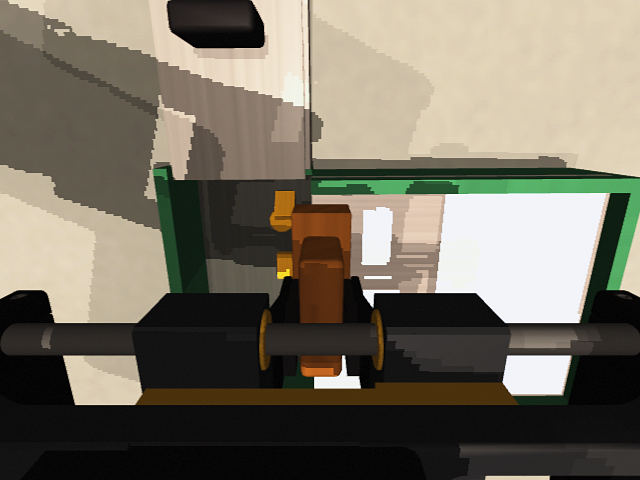

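The left pass took three chips off the edge, and two are visible in the well at (283,205) and (285,265). One chip is left on the right. I'll do the right pass.

>>> step_arm(
  steps=[
    [1,0,0,-0.5,0,0,0],
    [1,0,0,-0.7,0,0,0],
    [1,0.7,0.3,0,0,0,0],
    [1,0.7,0.3,0,0,0,0],
    [1,0.7,0.3,0,0,0,0],
    [1,0.7,0.3,0,0,0,0],
    [1,0.7,0.3,0,0,0,0],
    [1,0.7,0.3,0,0,0,0],
    [1,0.7,0.3,0,0,0,0],
    [1,0.26,0.26,0,0,0,0],
  ],
)

```text
time: 18.6
position: [0.6337, -0.0725, 0.3088]
tool_rot: [1.0, 0.008, 0.001, 0.0]
ft_force: [-0.7, -0.2, -1.4]
grip_width: 0.0196
```

Run:
```python
from h import *
go(*F(.045,-.030),.110,.9)
```

```text
t 18.6 grasp [ 0.634  -0.0726  0.1448] th 0.86 zt [ 0.002 -0.001 -1.   ] w 0.0196 F [-0.7 -0.2 -1.4]
units tool [-0.048 -0.044  1.392] mm world [ -1.2   1.1 -34.8] rz units -0.004
```

>>> step_arm(
  steps=[
    [1,-0.04,-0.04,0.5,0,0,0],
    [1,0,0,0.5,0,0,0],
    [1,0,0,0.3,0,0,0],
    [1,0,0,0.1,0,0,0],
    [1,0,0,0,0,0,0],
    [1,-0.2,0,0,0,0,0],
    [1,-0.3,0,0,0,0,0],
    [1,-0.3,0,0,0,0,0],
    [1,-0.3,0,0,0,0,0],
    [1,-0.3,0,0,0,0,0],
  ],
)

```text
time: 19.6
position: [0.5952, -0.0715, 0.2735]
tool_rot: [1.0, 0.007, -0.0, -0.0]
ft_force: [-0.7, 0.1, -2.5]
grip_width: 0.0194
```

>>> step_arm(
  steps=[
    [1,-0.3,0,0,0,0,0],
    [1,-0.3,0,0,0,0,0],
    [1,-0.3,0,0,0,0,0],
    [1,-0.3,0,0,0,0,0],
    [1,-0.3,0,0,0,0,0],
    [1,-0.3,0,0,0,0,0],
    [1,-0.3,0,0,0,0,0],
    [1,-0.3,0,0,0,0,0],
    [1,-0.3,0,0,0,0,0],
    [1,-0.3,0,0,0,0,0],
  ],
)

```text
time: 20.6
position: [0.5206, -0.0727, 0.2738]
tool_rot: [1.0, 0.007, 0.0, 0.0]
ft_force: [0.7, -0.1, -2.4]
grip_width: 0.0196
```

>>> step_arm(
  steps=[
    [1,-0.3,0,0,0,0,0],
    [1,-0.3,0,0,0,0,0],
    [1,-0.2,0,0,0,0,0],
    [1,0,0,0,0,0,0],
    [1,0,0,0,0,0,0],
    [1,0,0,-0.6,0,0,0],
    [1,0,0,-0.6,0,0,0],
    [1,0,0,-0.6,0,0,0],
    [1,0,0,-0.3,0,0,0],
    [1,0,0,0,0,0,0],
  ],
)

```text
time: 21.6
position: [0.5018, -0.0731, 0.3272]
tool_rot: [1.0, 0.008, 0.001, 0.001]
ft_force: [0.6, 0.1, -3.2]
grip_width: 0.0198
```

Run:
```python
from h import *
go(.520,-.2545,.07,-5.3)
im,d,ci=snap('scene','s8')
cv2.imwrite('pics/s8c.png',cv2.resize(im[80:320,200:460][:,:,::-1],None,fx=2.4,fy=2.4))
```

```text
t 21.6 grasp [ 0.5022 -0.0732  0.1632] th 0.86 zt [ 0.003 -0.001 -1.   ] w 0.0198 F [ 0.6  0.1 -3.2]
units tool [0.591 7.256 3.738] mm world [  17.8 -181.3  -93.2] rz units 0.771
```

View pics/s8c.png

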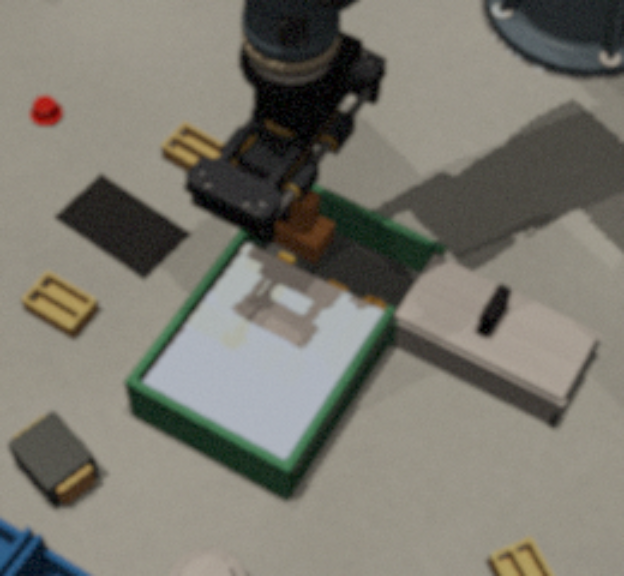

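Run:
```python
from h import *
im,d,ci=load('s8'); P=cloud(ci,d); hsv=cv2.cvtColor(im,cv2.COLOR_RGB2HSV)
m=((hsv[...,0]>=12)&(hsv[...,0]<=40)&(hsv[...,1]>110)&(abs(P[...,0]-.5)<.1)&(P[...,1]<.05)&(P[...,1]>-.13)).astype(np.uint8)
n,l,s,c=cv2.connectedComponentsWithStats(m)
for i in range(1,n):
    if s[i,4]>8: print(s[i],np.median(P[l==i],0).round(4),P[l==i].min(0).round(3),P[l==i].max(0).round(3))
```

```text
[309 128  15  10  56] [ 0.5158 -0.0759  0.2562] [ 0.506 -0.094  0.242] [ 0.525 -0.055  0.265]
[330 135  12   8  37] [ 0.4877 -0.0441  0.2333] [ 0.481 -0.055  0.224] [ 0.506 -0.037  0.248]
[296 136  11  13  41] [ 0.538  -0.0922  0.243 ] [ 0.522 -0.098  0.228] [ 0.557 -0.09   0.254]
[313 140  27  50 422] [ 0.5122 -0.0487  0.1288] [ 0.414 -0.101  0.001] [ 0.587 -0.034  0.257]
[337 196   8   5  15] [ 0.4681 -0.0359  0.0077] [ 0.464 -0.046  0.003] [ 0.473 -0.025  0.013]
[352 203   9   5  25] [0.4699 0.0078 0.0119] [ 0.458 -0.007 -0.001] [0.475 0.015 0.023]
```

>>> step_arm(
  steps=[
    [1,0,0,0,0,0,0.77],
    [1,0.17,0.5,0,0,0,0],
    [1,0.17,0.9,0,0,0,0],
    [1,0.17,0.9,0,0,0,0],
    [1,0.17,0.9,0,0,0,0],
    [1,0.17,0.9,0,0,0,0],
    [1,0.17,0.9,0,0,0,0],
    [1,0.17,0.9,0,0,0,0],
    [1,0.19,0.9,0,0,0,0],
    [1,0,0.36,0,0,0,0],
  ],
)

```text
time: 22.65
position: [0.5194, -0.2575, 0.3256]
tool_rot: [0.999, -0.046, 0.001, 0.001]
ft_force: [0.4, -0.3, -3.1]
grip_width: 0.0198
```

Run:
```python
from h import *
go(.520,-.2545,.061,-5.3)
im,d,ci=snap('top','t9'); 
c=cv2.resize(im[190:350,190:510][:,:,::-1],None,fx=2.5,fy=2.5,interpolation=cv2.INTER_CUBIC); cv2.imwrite('pics/crop9.png',c)
P=cloud(ci,d); hsv=cv2.cvtColor(im,cv2.COLOR_RGB2HSV)
m=((hsv[...,0]>=12)&(hsv[...,0]<=40)&(hsv[...,1]>90)&(abs(P[...,0]-.52)<.17)&(P[...,1]<.06)&(P[...,1]>-.14)).astype(np.uint8)
n,l,s,cc=cv2.connectedComponentsWithStats(m)
for i in range(1,n):
    if s[i,4]>8: print(s[i],np.median(P[l==i],0).round(4))
im,d,ci=snap('wrist','w9'); P=cloud(ci,d); g=np.array(status.get_obs()['position'])-[0,0,.164]
for v in range(204,330,12): print(v,((P[v,321]-g)*1000).round(1))
```

```text
t 22.65 grasp [ 0.5195 -0.2577  0.1616] th -5.31 zt [ 0.001 -0.002 -1.   ] w 0.0198 F [ 0.4 -0.3 -3.1]
units tool [ 2.000e-03 -1.360e-01  4.025e+00] mm world [   0.5    3.2 -100.6] rz units -0.002
[301 300  13   9  87] [0.4749 0.009  0.0142]
204 [  4.   40.3 -58.3]
216 [  3.9  38.3 -35.7]
228 [  3.2  31.5 -36.8]
240 [  2.9  28.2 -25.8]
252 [ 3.  28.5 -6.4]
264 [ 2.8 26.5  3.7]
276 [ 2.3 21.4  4.6]
288 [ 1.8 15.8  4.6]
300 [1.2 9.7 3.9]
312 [0.7 4.1 4.4]
324 [ 3.4 33.4 64.4]
```

View pics/crop9.png

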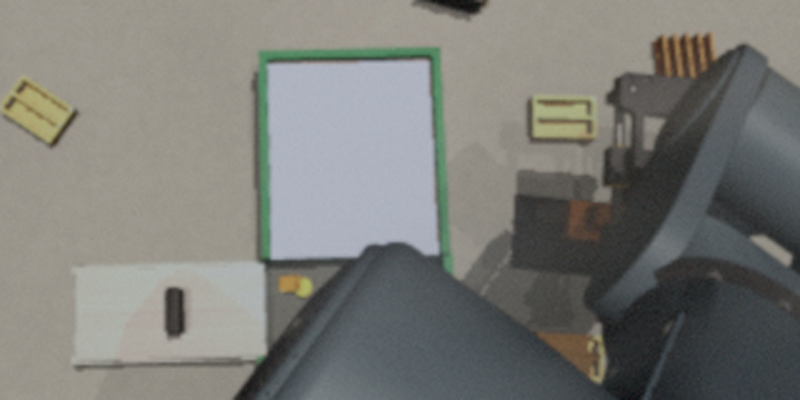

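The bed is clean. Lowering the scraper onto the mat centre.

>>> step_arm(
  steps=[
    [1,0,-0.13,0.7,0,0,0],
    [1,0,0,0.8,0,0,0],
    [1,0,0,0.8,0,0,0],
    [1,0,0,0.8,0,0,0],
    [1,0,0,0.6,0,0,0],
    [1,0,0,0.2,0,0,0],
    [1,0,0,0.1,0,0,0],
    [1,0,0,0.06,0,0,0],
    [1,0,0,0,0,0,0],
    [1,0,0,0,0,0,0],
  ],
)

```text
time: 23.75
position: [0.5195, -0.2512, 0.2255]
tool_rot: [0.999, -0.046, 0.001, 0.0]
ft_force: [-1.1, -1.1, -1.6]
grip_width: 0.0198
```

Run:
```python
from h import *
go(.520,-.2545,.06,-5.3)
```

```text
t 23.75 grasp [ 0.5197 -0.2513  0.0615] th -5.29 zt [ 0.001 -0.001 -1.   ] w 0.0198 F [-1.1 -1.1 -1.6]
units tool [0.024 0.124 0.059] mm world [ 0.3 -3.2 -1.5] rz units 0.001
```

>>> step_arm(
  steps=[
    [1,0.02,0.12,0,0,0,0],
    [1,0,0,0.04,0,0,0],
    [1,0,0,0.04,0,0,0],
    [1,0,0,0,0,0,0],
    [1,0,0,0,0,0,0],
    [1,0,0,0,0,0,0],
    [1,0,0,0,0,0,0],
    [1,0,0,0,0,0,0],
    [1,0,0,0,0,0,0],
    [1,0,0,0,0,0,0],
  ],
)

```text
time: 24.75
position: [0.5197, -0.2545, 0.2234]
tool_rot: [0.999, -0.046, 0.0, 0.0]
ft_force: [-1.2, -0.9, 5.9]
grip_width: 0.0199
```

Run:
```python
from h import *
go(.520,-.2545,.06,-5.3)
```

```text
t 24.75 grasp [ 0.5199 -0.2547  0.0594] th -5.3 zt [ 0.001 -0.001 -1.   ] w 0.0199 F [-1.2 -0.9  5.9]
units tool [ 0.005 -0.007 -0.025] mm world [0.1 0.2 0.6] rz units -0.000
```

Contact at 8 N. Releasing slowly, rising straight up, then back towards the cover fin.

>>> step_arm(
  steps=[
    [0.4,0,0,0,0,0,0],
    [0.3,0,0,0,0,0,0],
    [0,0,0,0,0,0,0],
    [-0.2,0,0,-0.5,0,0,0],
    [-0.2,0,0,-1,0,0,0],
    [-0.2,0,0,-1,0,0,0],
    [-1,0,0,-1,0,0,0],
    [-1,0,0,-1,0,0,0],
    [-1,0,-1,0,0,0,-1],
    [-1,0,-1,0,0,0,-1],
  ],
)

```text
time: 25.75
position: [0.5211, -0.2045, 0.3373]
tool_rot: [0.995, 0.095, 0.002, 0.001]
ft_force: [-0.2, 0.1, -0.0]
grip_width: 0.0763
```

Run:
```python
from h import *
go(*F(-.134,.160),.077,90.9)
```

```text
t 25.75 grasp [ 0.5217 -0.2048  0.1733] th 10.93 zt [ 0.004 -0.002 -1.   ] w 0.0763 F [-0.2  0.1 -0. ]
units tool [ -0.366 -13.131   3.815] mm world [-70.9 320.4 -96.3] rz units -9.996
```

>>> step_arm(
  steps=[
    [-1,-0.01,-0.99,0,0,0,-1],
    [-1,0.13,-0.98,0,0,0,-1],
    [-1,0.26,-0.95,0,0,0,-1],
    [-1,0.39,-0.91,0,0,0,-1],
    [-1,0.51,-0.84,0,0,0,-1],
    [-1,0.63,-0.76,0,0,0,-1],
    [-1,0.73,-0.67,0,0,0,-1],
    [-1,0.81,-0.56,0,0,0,-1],
    [-1,0.88,-0.44,0,0,0,-1],
    [-1,0.94,-0.31,0,0,0,-1],
  ],
)

```text
time: 26.75
position: [0.4721, 0.0388, 0.336]
tool_rot: [0.701, 0.713, 0.0, 0.0]
ft_force: [0.0, 0.7, -0.3]
grip_width: 0.0867
```

Run:
```python
from h import *
go(*F(-.134,.160),.077,90.9)
im,d,ci=snap('top','t10'); 
c=cv2.resize(im[190:350,190:510][:,:,::-1],None,fx=2.5,fy=2.5,interpolation=cv2.INTER_CUBIC); cv2.imwrite('pics/crop10.png',c)
P=cloud(ci,d);hsv=cv2.cvtColor(im,cv2.COLOR_RGB2HSV)
m=((hsv[...,0]<18)&(hsv[...,1]>90)); q=np.zeros_like(m);q[240:330,380:470]=m[240:330,380:470]
for lo,hi in [(.01,.04),(.05,.08)]:
    W=P[q&(P[...,2]>lo)&(P[...,2]<hi)]; print(len(W),W.mean(0),[np.round(x,1) for x in cv2.minAreaRect((W[:,:2]*1000).astype(np.float32))])
m=((hsv[...,0]>=12)&(hsv[...,0]<=40)&(hsv[...,1]>90)&(abs(P[...,0]-.52)<.17)&(P[...,1]<.06)&(P[...,1]>-.14)).astype(np.uint8)
n,l,s,cc=cv2.connectedComponentsWithStats(m)
for i in range(1,n):
    if s[i,4]>8: print(s[i],np.median(P[l==i],0).round(4),P[l==i].max(0).round(4))
```

```text
t 26.75 grasp [0.4723 0.0388 0.172 ] th 91.02 zt [ 0.001 -0.    -1.   ] w 0.0867 F [ 0.   0.7 -0.3]
units tool [ 3.085 -0.804  3.799] mm world [-21.4  76.8 -95. ] rz units 0.015
156 [ 0.51785316 -0.24793948  0.02448174] [array([ 519.9, -256.8]), array([84.1, 31.4]), np.float64(85.4)]
224 [ 0.51990192 -0.25571271  0.06388279] [array([ 520. , -256.2]), array([57.8, 19.6]), np.float64(84.4)]
[349 300   6   7  37] [ 0.4743 -0.0901  0.0133] [0.484  0.0098 1.0553]
```

View pics/crop10.png

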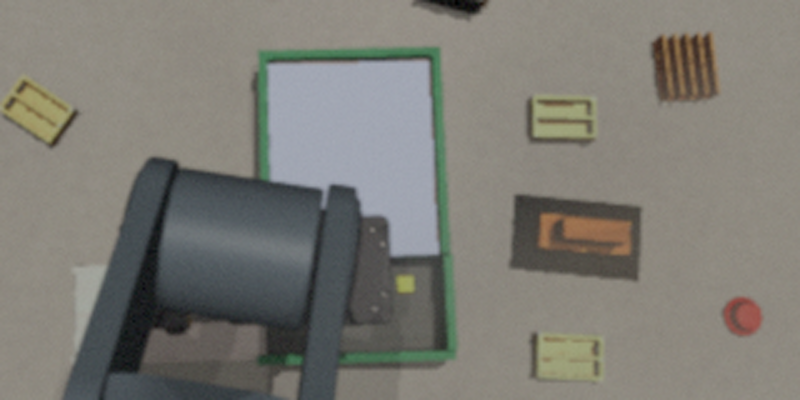

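The scraper stands on the mat centre, at (0.520, −0.2565). A chip shows in the well at crop (405,284). Now the fin.

>>> step_arm(
  steps=[
    [-1,0.8,-0.2,0,0,0,0],
    [-1,0.8,-0.2,0,0,0,0],
    [-1,0.8,-0.2,0,0,0,0],
    [-1,0.68,-0.2,0,0,0,0],
    [-1,0,0,0.8,0,0,0],
    [-1,0,0,0.8,0,0,0],
    [-1,0,0,0,0,0,0],
    [-1,0,0,0,0,0,0],
    [-1,0,0,0,0,0,0],
    [-1,0,0,0,0,0,0],
  ],
)

```text
time: 27.8
position: [0.452, 0.1143, 0.2962]
tool_rot: [0.703, 0.711, 0.001, 0.001]
ft_force: [-0.4, -0.2, -0.4]
grip_width: 0.087
```

Run:
```python
from h import *
go(.4525,.1156,.077,90.9)
im,d,ci=snap('wrist','w11')
P=cloud(ci,d)
m=(P[...,2]>.07)&(P[...,2]<.095)&(abs(P[...,0]-.45)<.05)&(abs(P[...,1]-.115)<.03); print(m.sum(),P[m].min(0),P[m].max(0))
```

```text
t 27.8 grasp [0.4523 0.1143 0.1322] th 90.67 zt [ 0.002 -0.    -1.   ] w 0.087 F [-0.4 -0.2 -0.4]
units tool [0.051 0.005 2.207] mm world [  0.2   1.3 -55.2] rz units -0.029
1438 [0.43063435 0.1081502  0.07005672] [0.47034034 0.12221147 0.08122692]
```

View pics/w11.png

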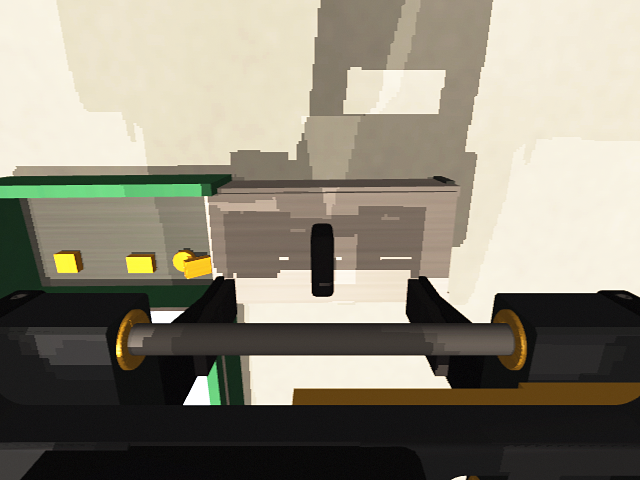

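All four chips are in the well at (67,261), (140,263), (183,260) and (198,266). The last one seems to lean on the disc, so I'll check that it clears the cover.

Run:
```python
from h import *
im,d,ci=load('w11'); P=cloud(ci,d); hsv=cv2.cvtColor(im,cv2.COLOR_RGB2HSV)
m=((hsv[...,0]>=12)&(hsv[...,0]<=40)&(hsv[...,1]>150)).astype(np.uint8); m[290:]=0; m[:240]=0
n,l,s,cc=cv2.connectedComponentsWithStats(m)
for i in range(1,n):
    if s[i,4]>20: print(s[i],np.median(P[l==i],0).round(4),P[l==i].min(0).round(4),P[l==i].max(0).round(4))
```

```text
[ 54 251  29  22 556] [ 0.4748 -0.0884  0.0121] [ 0.3727 -0.0992  0.0033] [0.487  0.1141 0.2756]
[173 250  39  29 785] [0.4738 0.0127 0.0131] [ 0.3727 -0.0043  0.0031] [0.4911 0.1141 0.2756]
[126 254  30  19 527] [ 0.4754 -0.0305  0.0112] [ 0.3727 -0.042   0.0037] [0.4863 0.1141 0.2756]
```

>>> step_arm(
  steps=[
    [-1,0.02,0,0.6,0,0,0],
    [-1,0,0,0.6,0,0,0],
    [-1,0,0,0.6,0,0,0],
    [-1,0,0,0.4,0,0,0],
    [0,0,0,0,0,0,0],
    [1,0,0,0,0,0,0],
    [1,0,0,0,0,0,0],
    [1,0,0,0,0,0,0],
    [1,0,0,0,0,0,0],
    [1,0,0,0,0,0,0],
  ],
  squeeze=30,
)

```text
time: 28.85
position: [0.4516, 0.115, 0.2405]
tool_rot: [0.703, 0.711, 0.0, 0.0]
ft_force: [0.0, 0.3, 0.6]
grip_width: 0.0471
```

Run:
```python
from h import *
go(*F(-.134,0))
```

```text
t 28.85 grasp [0.4517 0.115  0.0765] th 90.7 zt [ 0.001 -0.    -1.   ] w 0.0471 F [0.  0.3 0.6]
units tool [-6.378 -0.01   0.   ] mm world [   1.7 -159.4    0. ]
```

>>> step_arm(
  steps=[
    [1,0,0,0,0,0,0],
    [1,0,0,0,0,0,0],
    [1,0,0,0,0,0,0],
    [1,-0.2,0,0,0,0,0],
    [1,-0.4,0,0,0,0,0],
    [1,-0.5,0,0,0,0,0],
    [1,-0.5,0,0,0,0,0],
    [1,-0.5,0,0,0,0,0],
    [1,-0.5,0,0,0,0,0],
    [1,-0.5,0,0,0,0,0],
  ],
)

```text
time: 29.85
position: [0.4529, 0.0361, 0.2403]
tool_rot: [0.703, 0.711, 0.0, 0.001]
ft_force: [2.8, 2.0, -2.1]
grip_width: 0.0138
```

>>> step_arm(
  steps=[
    [1,-0.5,0,0,0,0,0],
    [1,-0.5,0,0,0,0,0],
    [1,-0.5,0,0,0,0,0],
    [1,-0.5,0,0,0,0,0],
    [1,-0.5,0,0,0,0,0],
    [1,-0.2,0,0,0,0,0],
    [1,-0.2,0,0,0,0,0],
    [1,-0.2,0,0,0,0,0],
    [1,-0.15,0,0,0,0,0],
    [1,-0.15,0,0,0,0,0],
  ],
)

```text
time: 30.85
position: [0.4542, -0.0458, 0.2403]
tool_rot: [0.705, 0.709, 0.003, -0.001]
ft_force: [14.8, 32.8, -3.3]
grip_width: 0.0139
```

Run:
```python
from h import *
go(*F(-.134,0))
```

```text
t 30.85 grasp [ 0.4546 -0.045   0.0763] th 90.34 zt [ 0.003  0.005 -1.   ] w 0.0139 F [14.8 32.8 -3.3]
units tool [ 0.021 -0.046 -0.   ] mm world [-1.2  0.5  0. ]
```

>>> step_arm(
  steps=[
    [1,0.15,0,0,0,0,0],
    [0.3,0,0,0,0,0,0],
    [0.3,0,0,0,0,0,0],
    [0.3,0,0,0,0,0,0],
    [0.3,0,0,-1,0,0,0],
    [0,0,0,-1,0,0,0],
    [-1,0,0,-1,0,0,0],
    [-1,-0.9,0.8,-1,0,0,0],
    [-1,-0.9,0.8,0,0,0,0],
    [-1,-0.9,0.8,0,0,0,0],
  ],
)

```text
time: 31.85
position: [0.5143, -0.1112, 0.3415]
tool_rot: [0.703, 0.711, 0.0, 0.0]
ft_force: [0.0, -0.1, 0.3]
grip_width: 0.0624
```

>>> step_arm(
  steps=[
    [-1,-0.9,0.8,0,0,0,0],
    [-1,-0.9,0.8,0,0,0,0],
    [-1,-0.9,0.8,0,0,0,0],
    [-1,-0.9,0.8,0,0,0,0],
    [-1,-0.9,0.8,0,0,0,0],
    [-1,-0.8,0.7,0,0,0,0],
    [-1,0,0,0,0,0,0],
    [-1,0,0,0,0,0,0],
    [-1,0,0,0,0,0,0],
    [-1,0,0,0,0,0,0],
  ],
)

```text
time: 32.85
position: [0.6326, -0.2406, 0.3401]
tool_rot: [0.703, 0.712, -0.0, -0.001]
ft_force: [-0.3, -1.0, -0.3]
grip_width: 0.0871
```

```bash
cat >> h.py <<'E'
def holder(fn,xy):
    im,d,ci=snap('wrist',fn); P=cloud(ci,d)
    m=(P[...,2]>.014)&(P[...,2]<.027)&(np.hypot(P[...,0]-xy[0],P[...,1]-xy[1])<.05)&(d>0)
    W=P[m][:,:2]; h=cv2.minAreaRect((W*1000).astype(np.float32)); print(m.sum(),[np.round(x,1) for x in h],cv2.boxPoints(h).round(1).tolist())
E
python3 - <<'E'
from h import *
im,d,ci=snap('top','t12')
cv2.imwrite('pics/crop12.png',cv2.resize(im[190:350,190:510][:,:,::-1],None,fx=2.5,fy=2.5,interpolation=cv2.INTER_CUBIC))
P=cloud(ci,d)
m=(P[...,2]>.07)&(P[...,2]<.095)&(abs(P[...,0]-.45)<.04)&(abs(P[...,1]+.04)<.03); print(m.sum(),np.median(P[m],0))
holder('w12',(.63,-.243)); go(.6297,-.243,.022,90)
E
```

```text
0 [nan nan nan]
1540 [array([ 631.6, -244. ]), array([60.1, 40.6]), np.float64(88.4)] [[610.5, -273.3999938964844], [651.0999755859375, -274.6000061035156], [652.7999877929688, -214.5], [612.2000122070312, -213.3000030517578]]
t 32.95 grasp [ 0.6328 -0.2407  0.1764] th 90.73 zt [-0.001  0.    -1.   ] w 0.0871 F [0.2 1.6 0.3]
units tool [-0.092 -0.122  6.177] mm world [  -3.1   -2.3 -154.4] rz units 0.092
  return _methods._mean(a, axis=axis, dtype=dtype,
  ret = um.true_divide(
```

View pics/w12.png

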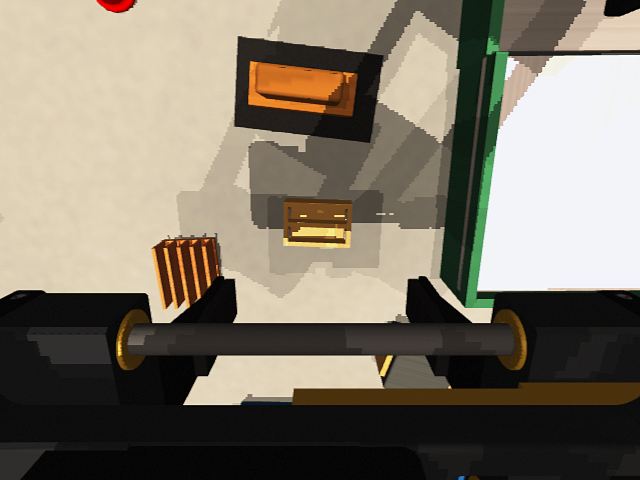

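View pics/crop12.png

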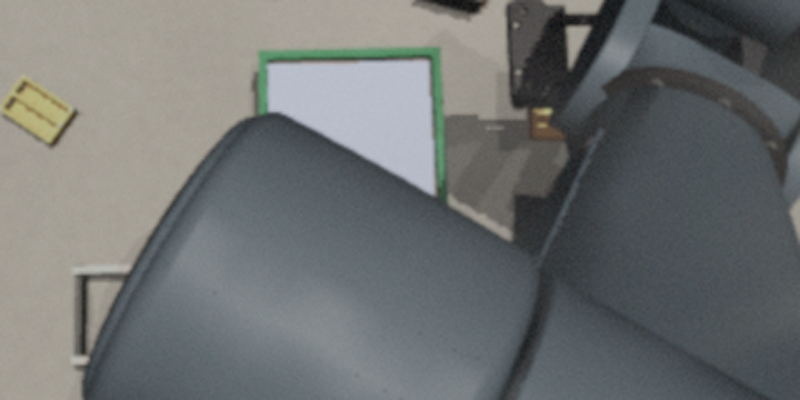

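Holder1 is at (317,223) in the wrist view, (0.631, −0.244) with yaw −1.6°, and the heat sink is clear of the fingers. Descending.

>>> step_arm(
  steps=[
    [-1,-0.12,-0.06,0.8,0,0,0.29],
    [-1,0,0,0.9,0,0,0],
    [-1,0,0,0.9,0,0,0],
    [-1,0,0,0.9,0,0,0],
    [-1,0,0,0.9,0,0,0],
    [-1,0,0,0.9,0,0,0],
    [-1,0,0,0.5,0,0,0],
    [-1,0,0,0.2,0,0,0],
    [-1,0,0,0,0,0,0],
    [-1,0,0,0,0,0,0],
  ],
)

```text
time: 33.95
position: [0.6324, -0.2448, 0.1913]
tool_rot: [0.717, 0.697, 0.0, 0.001]
ft_force: [-0.1, 0.3, -1.0]
grip_width: 0.0871
```

Run:
```python
from h import *
go(.6312,-.2437,.022,88.4)
```

```text
t 33.95 grasp [ 0.6326 -0.2449  0.0273] th 88.38 zt [ 0.002 -0.001 -1.   ] w 0.0871 F [-0.1  0.3 -1. ]
units tool [ 0.047 -0.06   0.213] mm world [-1.4  1.2 -5.3] rz units -0.002
```

>>> step_arm(
  steps=[
    [-1,0.05,-0.06,0.2,0,0,0],
    [-1,0,0,0,0,0,0],
    [1,0,0,0,0,0,0],
    [1,0,0,0,0,0,0],
    [1,0,0,0,0,0,0],
    [1,0,0,0,0,0,0],
    [1,0,0,0,0,0,0],
    [1,0,0,0,0,0,0],
    [1,0,0,0,0,0,0],
    [1,0,0,0,0,0,0],
  ],
  squeeze=25,
)

```text
time: 34.95
position: [0.6305, -0.2434, 0.1854]
tool_rot: [0.717, 0.697, -0.0, 0.0]
ft_force: [0.5, -0.4, 0.4]
grip_width: 0.0599
```

Run:
```python
from h import *
go(*F(.053,0),.15,90.9)
```

```text
t 34.95 grasp [ 0.6305 -0.2434  0.0214] th 88.37 zt [ 0. -0. -1.] w 0.0599 F [ 0.5 -0.4  0.4]
units tool [ 8.086  0.166 -5.148] mm world [  9.8 202.  128.6] rz units -0.316
```

>>> step_arm(
  steps=[
    [1,0,0,-0.5,0,0,0],
    [1,0,0,-1,0,0,0],
    [1,0,0,-1,0,0,0],
    [1,0,0,-1,0,0,0],
    [1,0,0,-0.5,0,0,-0.32],
    [1,0.5,0.07,0,0,0,0],
    [1,0.9,0.07,0,0,0,0],
    [1,0.9,0.07,0,0,0,0],
    [1,0.9,0.07,0,0,0,0],
    [1,0.9,0.07,0,0,0,0],
  ],
)

```text
time: 35.95
position: [0.637, -0.1386, 0.2843]
tool_rot: [0.702, 0.713, -0.0, -0.001]
ft_force: [0.3, 1.0, -1.5]
grip_width: 0.0601
```

>>> step_arm(
  steps=[
    [1,0.9,0.07,0,0,0,0],
    [1,0.9,0.07,0,0,0,0],
    [1,0.9,0,0,0,0,0],
    [1,0.8,0,0,0,0,0],
    [1,0.48,0,0,0,0,0],
    [1,0,0,0.4,0,0,0],
    [1,0,0,0,0,0,0],
    [1,0,0,0,0,0,0],
    [1,0,0,0,0,0,0],
    [1,0,0,0,0,0,0],
  ],
)

```text
time: 36.95
position: [0.6396, -0.042, 0.2753]
tool_rot: [0.702, 0.712, 0.0, 0.0]
ft_force: [0.0, 0.1, -0.4]
grip_width: 0.0597
```

Run:
```python
from h import *
go(*F(.053,0),.0725,90.9)
snap('wrist','w13')
```

```text
t 36.95 grasp [ 0.6396 -0.0421  0.1113] th 90.86 zt [ 0. -0. -1.] w 0.0597 F [ 0.   0.1 -0.4]
units tool [0.024 0.03  1.554] mm world [  0.8   0.6 -38.8] rz units -0.005
```

View pics/w13.png

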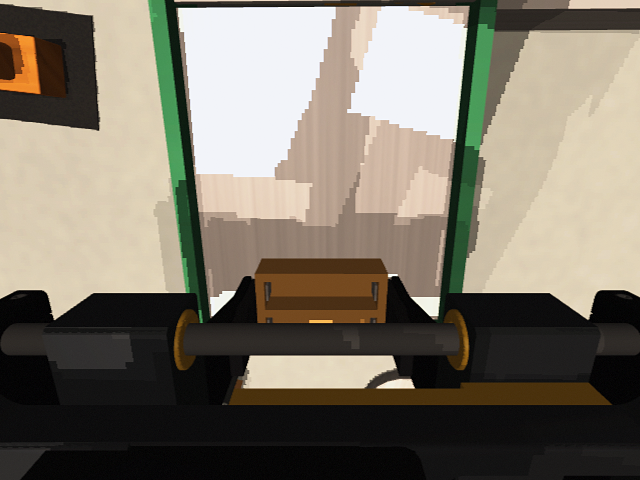

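The holder is held level at (320,290) over the centre of the bed. Lowering it.

>>> step_arm(
  steps=[
    [1,0,0,0.4,0,0,0],
    [1,0,0,0.4,0,0,0],
    [1,0,0,0.4,0,0,0],
    [1,0,0,0.2,0,0,0],
    [1,0,0,0.12,0,0,0],
    [1,0,0,0.06,0,0,0],
    [1,0,0,0,0,0,0],
    [1,0,0,0,0,0,0],
    [1,0,0,0,0,0,0],
    [1,0,0,0,0,0,0],
  ],
)

```text
time: 38.0
position: [0.6395, -0.0412, 0.236]
tool_rot: [0.701, 0.713, 0.0, 0.0]
ft_force: [1.0, 0.6, -0.3]
grip_width: 0.0598
```

Run:
```python
from h import *
go(*F(.053,0),.0714,90.9)
```

```text
t 38.0 grasp [ 0.6396 -0.0412  0.072 ] th 90.93 zt [ 0.001 -0.    -1.   ] w 0.0598 F [ 1.   0.6 -0.3]
units tool [-0.012  0.031  0.026] mm world [ 0.8 -0.3 -0.6] rz units 0.004
```

>>> step_arm(
  steps=[
    [1,0,0,0.04,0,0,0],
    [1,0,0,0,0,0,0],
    [-0.6,0,0,0,0,0,0],
    [-1,0,0,0,0,0,0],
    [-1,0,0,0,0,0,0],
    [-1,0,0,-0.5,0,0,0],
    [-1,0,0,-1,0,0,0],
    [-1,0,0,-1,0,0,0],
    [-1,0,0,-1,0,0,0],
    [-1,-0.4,-0.5,-1,0,0,0],
  ],
)

```text
time: 39.0
position: [0.6279, -0.0506, 0.3493]
tool_rot: [0.701, 0.713, 0.001, 0.001]
ft_force: [0.2, 0.4, -0.5]
grip_width: 0.0872
```

>>> step_arm(
  steps=[
    [-1,-0.8,-0.97,0,0,0,0],
    [-1,-0.8,-0.97,0,0,0,0],
    [-1,-0.8,-0.97,0,0,0,0],
    [-1,-0.8,-0.97,0,0,0,0],
    [-1,-0.8,-0.97,0,0,0,0],
    [-1,-0.8,-0.97,0,0,0,0],
    [-1,-0.8,-0.97,0,0,0,0],
    [-1,-0.8,-0.97,0,0,0,0],
    [-1,-0.8,-0.97,0,0,0,0],
    [-1,0,0,0,0,0,0],
  ],
)

```text
time: 40.0
position: [0.4099, -0.2366, 0.348]
tool_rot: [0.703, 0.711, -0.0, 0.0]
ft_force: [-0.2, 0.1, 0.1]
grip_width: 0.0871
```

Run:
```python
from h import *
go(.4095,-.238,.022,90); holder('w14',(.4095,-.238))
```

```text
t 40.0 grasp [ 0.4098 -0.2367  0.184 ] th 90.71 zt [-0.    -0.001 -1.   ] w 0.0871 F [-0.2  0.1  0.1]
units tool [-0.047 -0.01   6.481] mm world [  -0.3   -1.3 -162. ] rz units 0.089
1439 [array([ 410.9, -237.6]), array([60. , 40.4]), np.float64(86.6)] [[389.0, -266.29998779296875], [429.29998779296875, -268.70001220703125], [432.79998779296875, -208.8000030517578], [392.5, -206.5]]
```

View pics/w14.png

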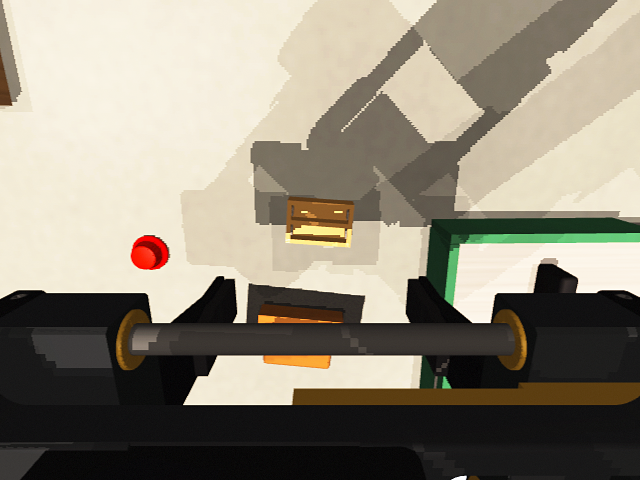

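Holder2 is at (319,221), (0.410, −0.2376) with yaw −3.4°, and nothing is near the fingers. Descending.

>>> step_arm(
  steps=[
    [-1,-0.04,0,0.9,0,0,0.51],
    [-1,0,0,1,0,0,0],
    [-1,0,0,1,0,0,0],
    [-1,0,0,1,0,0,0],
    [-1,0,0,1,0,0,0],
    [-1,0,0,0.8,0,0,0],
    [-1,0,0,0.5,0,0,0],
    [-1,0,0,0.2,0,0,0],
    [-1,0,0,0,0,0,0],
    [-1,0,0,0,0,0,0],
  ],
)

```text
time: 41.05
position: [0.4122, -0.2359, 0.1879]
tool_rot: [0.726, 0.688, 0.0, 0.001]
ft_force: [-0.5, 0.1, -0.3]
grip_width: 0.0869
```

Run:
```python
from h import *
go(.410,-.2376,.022,86.6)
```

```text
t 41.05 grasp [ 0.4124 -0.2361  0.0239] th 86.87 zt [ 0.001 -0.001 -1.   ] w 0.0869 F [-0.5  0.1 -0.3]
units tool [-0.066 -0.092  0.076] mm world [-2.4 -1.5 -1.9] rz units 0.034
```

>>> step_arm(
  steps=[
    [-1,-0.06,-0.09,0.07,0,0,0.03],
    [-1,0,0,0,0,0,0],
    [1,0,0,0,0,0,0],
    [1,0,0,0,0,0,0],
    [1,0,0,0,0,0,0],
    [1,0,0,0,0,0,0],
    [1,0,0,0,0,0,0],
    [1,0,0,0,0,0,0],
    [1,0,0,0,0,0,0],
    [1,0,0,0,0,0,0],
  ],
)

```text
time: 42.05
position: [0.4095, -0.2373, 0.1856]
tool_rot: [0.728, 0.686, -0.0, 0.0]
ft_force: [-0.6, -0.8, 0.8]
grip_width: 0.0597
```

Run:
```python
from h import *
go(*F(-.001,0),.10,90.9)
```

```text
t 42.05 grasp [ 0.4095 -0.2373  0.0216] th 86.62 zt [ 0. -0. -1.] w 0.0597 F [-0.6 -0.8  0.8]
units tool [ 8.203  6.602 -3.138] mm world [176.9 195.   78.4] rz units -0.535
```

>>> step_arm(
  steps=[
    [1,0,0,-0.5,0,0,0],
    [1,0,0,-1,0,0,0],
    [1,0,0,-1,0,0,0],
    [1,0,0,-1,0,0,0],
    [1,0,0,-0.6,0,0,-0.53],
    [1,0.5,0.5,0,0,0,0],
    [1,0.9,0.85,0,0,0,0],
    [1,0.9,0.85,0,0,0,0],
    [1,0.9,0.85,0,0,0,0],
    [1,0.9,0.85,0,0,0,0],
  ],
)

```text
time: 43.05
position: [0.5058, -0.1321, 0.2887]
tool_rot: [0.702, 0.712, -0.0, -0.0]
ft_force: [-0.1, 0.3, -0.4]
grip_width: 0.0602
```

>>> step_arm(
  steps=[
    [1,0.9,0.85,0,0,0,0],
    [1,0.9,0.85,0,0,0,0],
    [1,0.9,0.8,0,0,0,0],
    [1,0.6,0.5,0,0,0,0],
    [1,0.29,0.3,0,0,0,0],
    [1,0,0,0.4,0,0,0],
    [1,0,0,0,0,0,0],
    [1,0,0,0,0,0,0],
    [1,0,0,0,0,0,0],
    [1,0,0,0,0,0,0],
  ],
)

```text
time: 44.05
position: [0.5863, -0.043, 0.2781]
tool_rot: [0.702, 0.712, -0.0, -0.0]
ft_force: [0.2, -0.4, -0.3]
grip_width: 0.0596
```

Run:
```python
from h import *
go(*F(-.001,0),.0718,90.9)
```

```text
t 44.05 grasp [ 0.5863 -0.043   0.1141] th 90.79 zt [-0. -0. -1.] w 0.0596 F [ 0.2 -0.4 -0.3]
units tool [0.029 0.005 1.693] mm world [  0.1   0.7 -42.3] rz units -0.014
```

>>> step_arm(
  steps=[
    [1,0.02,0,0.5,0,0,0],
    [1,0,0,0.4,0,0,0],
    [1,0,0,0.4,0,0,0],
    [1,0,0,0.2,0,0,0],
    [1,0,0,0.15,0,0,0],
    [1,0,0,0.05,0,0,0],
    [1,0,0,0,0,0,0],
    [1,0,0,0,0,0,0],
    [1,0,0,0,0,0,0],
    [1,0,0,0,0,0,0],
  ],
)

```text
time: 45.05
position: [0.5866, -0.0418, 0.2356]
tool_rot: [0.702, 0.712, 0.0, 0.0]
ft_force: [-0.4, -0.5, 1.1]
grip_width: 0.0595
```

Run:
```python
from h import *
go(*F(-.001,0),.0716,90.9)
im,d,ci=load('top0')
a=.5*0
```

```text
t 45.05 grasp [ 0.5867 -0.0418  0.0716] th 90.86 zt [ 0.  0. -1.] w 0.0595 F [-0.4 -0.5  1.1]
units tool [-0.022 -0.012 -0.001] mm world [-0.3 -0.6  0. ] rz units -0.005
```

>>> step_arm(
  steps=[
    [1,0,0,0.04,0,0,0],
    [-0.6,0,0,0,0,0,0],
    [-1,0,0,0,0,0,0],
    [-1,0,0,0,0,0,0],
    [-1,0,0,-0.5,0,0,0],
    [-1,0,0,-1,0,0,0],
    [-1,0,0,-1,0,0,1],
    [-1,0,0,-1,0,0,1],
    [-1,0,0,-1,0,0,1],
    [-1,0,0,0,0,0,1],
  ],
)

```text
time: 46.05
position: [0.5877, -0.042, 0.3517]
tool_rot: [0.872, 0.489, 0.003, 0.003]
ft_force: [-0.1, 0.6, -0.2]
grip_width: 0.0867
```

>>> step_arm(
  steps=[
    [-1,1,-0.44,0,0,0,0.36],
    [-1,1,-0.44,0,0,0,0],
    [-1,1,-0.44,0,0,0,0],
    [-1,1,-0.44,0,0,0,0],
    [-1,1,-0.44,0,0,0,0],
    [-1,1,-0.44,0,0,0,0],
    [-1,1,-0.44,0,0,0,0],
    [-1,1,-0.44,0,0,0,0],
    [-1,1,-0.44,0,0,0,0],
    [-1,1,-0.44,0,0,0,0],
  ],
)

```text
time: 47.05
position: [0.634, 0.2283, 0.3478]
tool_rot: [0.883, 0.469, 0.0, 0.0]
ft_force: [0.2, 0.1, 0.8]
grip_width: 0.0873
```

>>> step_arm(
  steps=[
    [-1,0.85,-0.44,0,0,0,0],
    [-1,0,0,0,0,0,0],
    [-1,0,0,0,0,0,0],
    [-1,0,0,0,0,0,0],
    [-1,0,0,0,0,0,0],
    [-1,0,0,0,0,0,0],
    [-1,0,0,0,0,0,0],
    [-1,0,0,0,0,0,0],
    [-1,0,0,0,0,0,0],
    [-1,0,0,0,0,0,0],
  ],
)

```text
time: 48.05
position: [0.6367, 0.2508, 0.347]
tool_rot: [0.883, 0.469, -0.0, 0.0]
ft_force: [0.4, 1.3, 0.0]
grip_width: 0.0871
```

Run:
```python
from h import *
go(.6386,.25,.022,56.2); holder('w15',(.6386,.25))
```

```text
t 48.05 grasp [0.6367 0.2508 0.183 ] th 55.97 zt [-0. -0. -1.] w 0.0871 F [0.4 1.3 0. ]
units tool [0.015 0.081 6.438] mm world [   1.9   -0.8 -161. ] rz units -0.029
1471 [array([640.3, 253.2]), array([60.1, 40.3]), np.float64(56.1)] [[606.7000122070312, 239.5], [640.2000122070312, 217.0], [673.7999877929688, 266.8999938964844], [640.2999877929688, 289.3999938964844]]
```

View pics/w15.png

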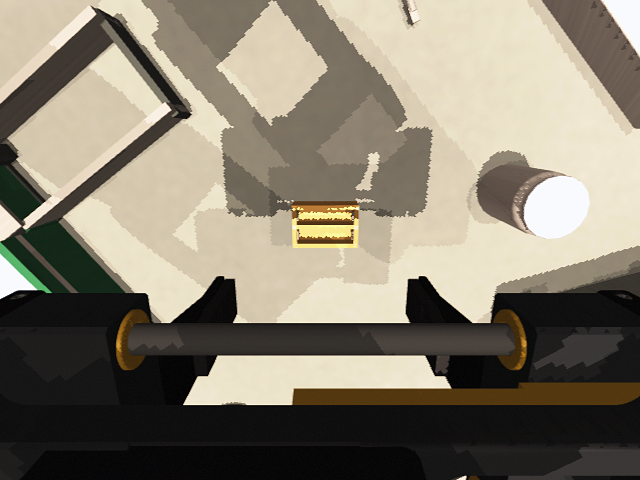

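Run:
```python
from h import *
im,d,ci=load('top0'); c=ray(ci,132,199,.08)[:2]; print(c)
th=np.radians(56); e=c-np.array([.6395,.2525]); print('along jaw',e@[np.cos(th),np.sin(th)],'across',e@[np.sin(th),-np.cos(th)])
P=cloud(ci,d)
m=(P[...,2]>.06)&(P[...,2]<.1)&(np.hypot(P[...,0]-c[0],P[...,1]-c[1])<.06);print(P[m].mean(0),m.sum())
go(.6395,.2525,.022,56.1)
```

```text
[0.70575556 0.4016639 ]
along jaw 0.16071211484709147 across -0.02848304796875931
[0.70510942 0.40385798 0.07701214] 424
t 48.1 grasp [0.6367 0.2509 0.183 ] th 55.97 zt [-0. -0. -1.] w 0.0868 F [0.2 0.  0.5]
units tool [0.116 0.057 6.439] mm world [   2.8    1.6 -161. ] rz units -0.016
```

The flux can clears the gripper body by about 40 mm. Descending on holder0, which is at (325,225) in the view.

>>> step_arm(
  steps=[
    [-1,0.1,0.05,0.9,0,0,0],
    [-1,0,0,1,0,0,0],
    [-1,0,0,1,0,0,0],
    [-1,0,0,1,0,0,0],
    [-1,0,0,1,0,0,0],
    [-1,0,0,0.8,0,0,0],
    [-1,0,0,0.5,0,0,0],
    [-1,0,0,0.2,0,0,0],
    [-1,0,0,0,0,0,0],
    [-1,0,0,0,0,0,0],
  ],
)

```text
time: 49.1
position: [0.6397, 0.2524, 0.188]
tool_rot: [0.883, 0.469, 0.001, 0.0]
ft_force: [0.1, 0.2, 0.5]
grip_width: 0.0869
```

Run:
```python
from h import *
go(.6395,.2525,.022,56.1)
```

```text
t 49.1 grasp [0.64   0.2525 0.024 ] th 55.98 zt [ 0.002  0.    -1.   ] w 0.0869 F [0.1 0.2 0.5]
units tool [-0.01  -0.016  0.08 ] mm world [-0.5  0.  -2. ] rz units -0.015
```

>>> step_arm(
  steps=[
    [-1,0,0,0.07,0,0,0],
    [-1,0,0,0,0,0,0],
    [1,0,0,0,0,0,0],
    [1,0,0,0,0,0,0],
    [1,0,0,0,0,0,0],
    [1,0,0,0,0,0,0],
    [1,0,0,0,0,0,0],
    [1,0,0,0,0,0,0],
    [1,0,0,0,0,0,0],
    [1,0,0,0,0,0,0],
  ],
)

```text
time: 50.1
position: [0.6392, 0.2523, 0.1853]
tool_rot: [0.883, 0.469, 0.0, 0.0]
ft_force: [0.1, -0.1, -0.4]
grip_width: 0.0598
```

>>> step_arm(
  steps=[
    [1,0,0,-0.5,0,0,0],
    [1,0,0,-1,0,0,0],
    [1,0,0,-1,0,0,-0.5],
    [1,0,0,-1,0,0,-0.77],
    [1,0,0,-0.6,0,0,-0.77],
    [1,0,0,0,0,0,-0.77],
    [1,0,0,0,0,0,-0.77],
    [1,0,0,0,0,0,-0.77],
    [1,0,0,0,0,0,0],
    [1,0,0,0,0,0,0],
  ],
)

```text
time: 51.1
position: [0.6391, 0.2522, 0.2882]
tool_rot: [0.703, 0.711, 0.0, 0.0]
ft_force: [-0.6, -0.2, -0.7]
grip_width: 0.06
```

Run:
```python
from h import *
go(*F(-.055,0),.0716,90.9)
```

```text
t 51.1 grasp [0.6391 0.2523 0.1242] th 90.64 zt [ 0.  0. -1.] w 0.06 F [-0.6 -0.2 -0.7]
units tool [-11.769  -4.401   2.103] mm world [-106.7 -295.4  -52.6] rz units -0.032
```

>>> step_arm(
  steps=[
    [1,-0.5,-0.2,0,0,0,-0.03],
    [1,-0.9,-0.34,0,0,0,0],
    [1,-0.9,-0.34,0,0,0,0],
    [1,-0.9,-0.34,0,0,0,0],
    [1,-0.9,-0.34,0,0,0,0],
    [1,-0.9,-0.34,0,0,0,0],
    [1,-0.9,-0.34,0,0,0,0],
    [1,-0.9,-0.34,0,0,0,0],
    [1,-0.9,-0.34,0,0,0,0],
    [1,-0.9,-0.34,0,0,0,0],
  ],
)

```text
time: 52.1
position: [0.5604, 0.0344, 0.2879]
tool_rot: [0.701, 0.713, -0.0, -0.0]
ft_force: [-0.5, -0.7, -0.1]
grip_width: 0.0598
```

>>> step_arm(
  steps=[
    [1,-0.9,-0.34,0,0,0,0],
    [1,-0.9,-0.34,0,0,0,0],
    [1,-0.9,-0.34,0,0,0,0],
    [1,-0.4,-0.12,0,0,0,0],
    [1,0,0,0,0,0,0],
    [1,0,0,0.4,0,0,0],
    [1,0,0,0,0,0,0],
    [1,0,0,0,0,0,0],
    [1,0,0,0,0,0,0],
    [1,0,0,0,0,0,0],
  ],
)

```text
time: 53.1
position: [0.5345, -0.0416, 0.2778]
tool_rot: [0.701, 0.714, 0.0, 0.0]
ft_force: [-0.4, -0.1, -1.1]
grip_width: 0.0598
```

Run:
```python
from h import *
go(*F(-.055,0),.0714,90.9)
```

```text
t 53.1 grasp [ 0.5345 -0.0416  0.1138] th 91.06 zt [ 0. -0. -1.] w 0.0598 F [-0.4 -0.1 -1.1]
units tool [-0.062 -0.086  1.695] mm world [ -2.1  -1.6 -42.4] rz units 0.021
```

>>> step_arm(
  steps=[
    [1,-0.06,-0.08,0.5,0,0,0],
    [1,0,0,0.4,0,0,0],
    [1,0,0,0.4,0,0,0],
    [1,0,0,0.2,0,0,0],
    [1,0,0,0.12,0,0,0],
    [1,0,0,0.06,0,0,0],
    [1,0,0,0,0,0,0],
    [1,0,0,0,0,0,0],
    [1,0,0,0,0,0,0],
    [1,0,0,0,0,0,0],
  ],
)

```text
time: 54.1
position: [0.5324, -0.0437, 0.2361]
tool_rot: [0.701, 0.713, 0.0, 0.0]
ft_force: [0.1, -0.3, -0.6]
grip_width: 0.0598
```

Run:
```python
from h import *
go(*F(-.055,0),.0714,90.9)
```

```text
t 54.1 grasp [ 0.5325 -0.0437  0.0721] th 91.01 zt [ 0.001 -0.    -1.   ] w 0.0598 F [ 0.1 -0.3 -0.6]
units tool [ 0.022 -0.005  0.026] mm world [-0.1  0.5 -0.7] rz units 0.014
```

Releasing, rising, and moving off to the left so the top camera can see.

>>> step_arm(
  steps=[
    [1,0,0,0.05,0,0,0],
    [-0.6,0,0,0,0,0,0],
    [-1,0,0,0,0,0,0],
    [-1,0,0,0,0,0,0],
    [-1,0,0,-0.5,0,0,0],
    [-1,0,0,-1,0,0,0],
    [-1,0,0,-1,0,0,0],
    [-1,0,0,-1,0,0,0],
    [-1,0.8,-0.2,-1,0,0,0],
    [-1,1,-0.3,-1,0,0,0],
  ],
)

```text
time: 55.1
position: [0.5192, 0.0008, 0.3739]
tool_rot: [0.702, 0.713, 0.0, 0.001]
ft_force: [0.4, -0.4, 0.7]
grip_width: 0.087
```

>>> step_arm(
  steps=[
    [-1,1,-0.3,0,0,0,0],
    [-1,1,-0.3,0,0,0,0],
    [-1,1,-0.3,0,0,0,0],
    [-1,1,-0.3,0,0,0,0],
    [-1,1,-0.3,0,0,0,0],
    [-1,1,-0.3,0,0,0,0],
    [-1,1,-0.3,0,0,0,0],
    [-1,1,-0.3,0,0,0,0],
    [-1,1,-0.3,0,0,0,0],
    [-1,1,-0.3,0,0,0,0],
  ],
)

```text
time: 56.1
position: [0.439, 0.2507, 0.3728]
tool_rot: [0.701, 0.713, 0.0, 0.0]
ft_force: [0.1, -0.6, -0.8]
grip_width: 0.0867
```

>>> step_arm(
  steps=[
    [-1,1,-0.3,0,0,0,0],
    [-1,1,-0.3,0,0,0,0],
    [-1,1,-0.3,0,0,0,0],
    [-1,1,-0.3,0,0,0,0],
    [-1,1,-0.3,0,0,0,0],
    [-1,1,-0.3,0,0,0,0],
    [-1,0,0,0,0,0,0],
    [-1,0,0,0,0,0,0],
    [-1,0,0,0,0,0,0],
    [-1,0,0,0,0,0,0],
  ],
)

```text
time: 57.1
position: [0.3923, 0.398, 0.3722]
tool_rot: [0.701, 0.713, -0.0, 0.0]
ft_force: [-0.6, -0.2, 1.3]
grip_width: 0.087
```

Run:
```python
from h import *
go(.5,.4)
im,d,ci=snap('top','t20'); P=cloud(ci,d)
cv2.imwrite('pics/crop20.png',cv2.resize(im[190:350,190:510][:,:,::-1],None,fx=2.5,fy=2.5,interpolation=cv2.INTER_CUBIC))
m=(P[...,2]>.07)&(P[...,2]<.095)&(abs(P[...,0]-.45)<.04)&(abs(P[...,1]+.04)<.04); print('fin',m.sum(),np.median(P[m],0))
hsv=cv2.cvtColor(im,cv2.COLOR_RGB2HSV)
m=((hsv[...,0]<18)&(hsv[...,1]>90)); q=np.zeros_like(m);q[240:330,380:470]=m[240:330,380:470]
for lo,hi in [(.01,.04),(.05,.08)]:
    W=P[q&(P[...,2]>lo)&(P[...,2]<hi)]; print(len(W),W.mean(0),[np.round(x,1) for x in cv2.minAreaRect((W[:,:2]*1000).astype(np.float32))])
m=((P[...,2]>.062)&(P[...,2]<.08)&(abs(P[...,0]-.587)<.085)&(abs(P[...,1]+.042)<.06)).astype(np.uint8)
n,l,s,cc=cv2.connectedComponentsWithStats(m)
for i in range(1,n):
    if s[i,4]>40: print(s[i,4],[np.round(x,1) for x in cv2.minAreaRect((P[l==i][:,:2]*1000).astype(np.float32))],P[l==i][:,2].max())
i0=load('top0')[0]; df=cv2.absdiff(im,i0).max(2); print('diff', )
mm=(cv2.medianBlur(df,5)>40).astype(np.uint8); n,l,s,cc=cv2.connectedComponentsWithStats(mm)
for i in range(1,n):
    if s[i,4]>30: print(s[i])
snap('scene','s20')
```

```text
t 57.1 grasp [0.3923 0.398  0.2082] th 90.94 zt [-0. -0. -1.] w 0.087 F [-0.6 -0.2  1.3]
units tool [ 1.00e-02  4.31e+00 -1.00e-03] mm world [107.7   2.    0. ] 
fin 128 [ 0.4542321  -0.04242438  0.07912645]
151 [ 0.51789206 -0.24883588  0.02412382] [array([ 519.8, -256.8]), array([83.4, 31.7]), np.float64(85.5)]
221 [ 0.52004882 -0.25558545  0.06421369] [array([ 520.3, -255.2]), array([58.2, 19.3]), np.float64(84.3)]
243 [array([639.6, -40.9]), array([40.8, 59.2]), np.float64(0.4)] 0.07460857891001184
238 [array([585.7, -40.9]), array([40.6, 60.3]), np.float64(2.6)] 0.07416361790205592
245 [array([532.8, -42.9]), array([59.7, 40.6]), np.float64(89.5)] 0.07516821072310405
diff
[317 220  27  20 477]
[210 235  10  13  37]
[317 244  27  19 494]
[348 252   8   8  50]
[302 254   9   7  51]
[318 268  27  19 385]
[307 274   7   8  38]
[406 276  13  12  70]
[360 294   8  37 249]
[    0   301   172   179 18055]
[321 303  16  20 275]
[287 321   5   9  37]
```

View pics/t20.png

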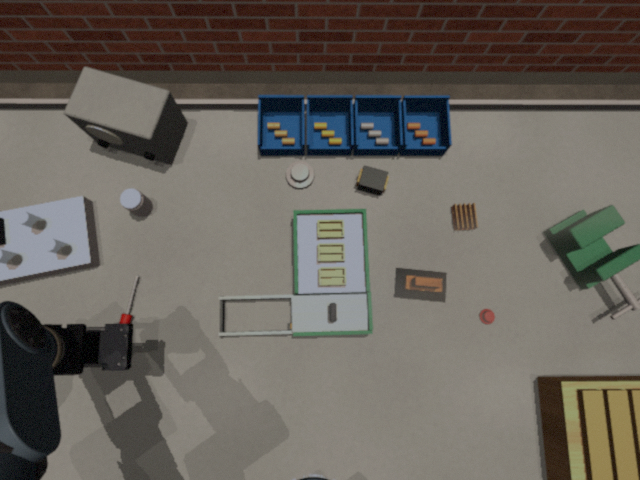

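View pics/crop20.png

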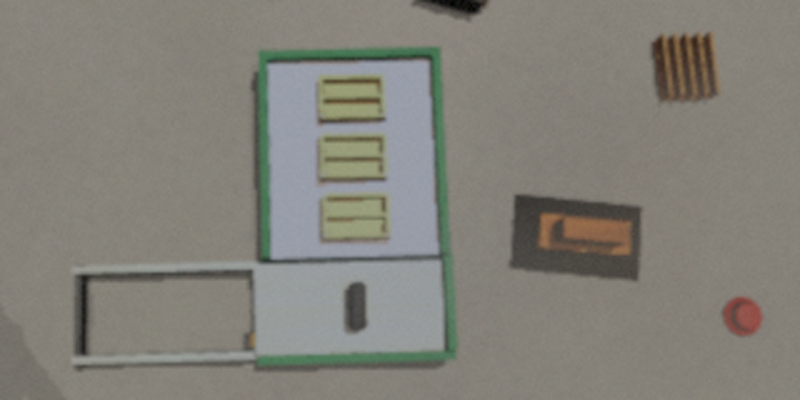

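View pics/s20.png

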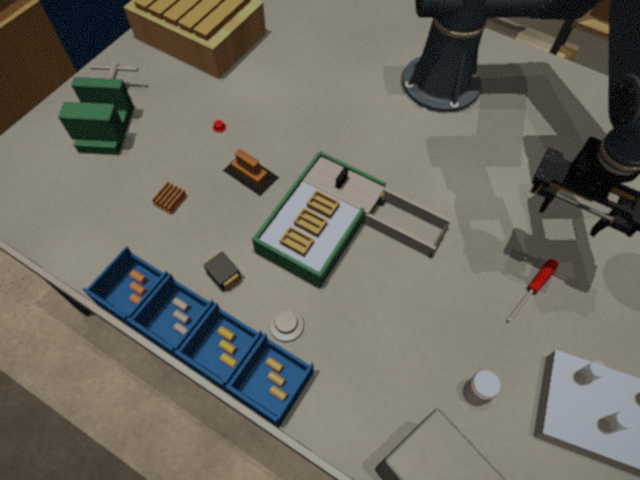

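Holders are flat and inside the bed, the scraper is on its mat, the fin is shut, and the bystanders look unmoved. One oddity is a small orange patch at crop (250,340), at the left end of the well. I need to identify it before handing in.

Run:
```python
from h import *
for fn,(u0,u1,v0,v1) in [('t20',(284,296,316,334)),('s20',(374,390,186,202))]:
    im,d,ci=load(fn); P=cloud(ci,d); hsv=cv2.cvtColor(im,cv2.COLOR_RGB2HSV)
    for v in range(v0,v1):
        for u in range(u0,u1):
            if hsv[v,u,1]>80 and hsv[v,u,0]<40: print(fn,u,v,hsv[v,u],P[v,u].round(4), ray(ci,u,v,.012)[:2].round(3))
    cv2.imwrite('pics/z_'+fn+'.png',cv2.resize(im[v0-25:v1+25,u0-30:u1+30][:,:,::-1],None,fx=8,fy=8,interpolation=cv2.INTER_CUBIC))
print(F(-.134,.083),F(-.134,.087))
```

```text
t20 290 324 [ 18 110 123] [0.4296 0.049  0.0393] [0.43 0.05]
t20 291 324 [ 19  84 137] [0.4296 0.0469 0.0371] [0.43  0.048]
t20 290 325 [ 18 110 125] [0.4275 0.0491 0.0383] [0.428 0.05 ]
t20 291 325 [ 18  84 139] [0.4274 0.0467 0.0417] [0.428 0.048]
t20 290 326 [ 17 106 125] [0.4253 0.049  0.0393] [0.425 0.05 ]
t20 291 326 [ 19  83 138] [0.4253 0.0468 0.0379] [0.425 0.048]
t20 290 327 [ 18 102 122] [0.4231 0.0489 0.0423] [0.423 0.05 ]
t20 290 328 [ 17  85 114] [0.4209 0.0491 0.0368] [0.421 0.05 ]
s20 382 192 [ 20  91 123] [0.422  0.0444 0.0379] [0.405 0.039]
s20 383 192 [ 19 124 109] [0.4167 0.0449 0.0318] [0.404 0.04 ]
s20 384 192 [ 17 108  83] [0.4145 0.0465 0.0302] [0.402 0.042]
s20 381 193 [ 16  90 130] [0.4237 0.0431 0.035 ] [0.409 0.038]
s20 382 193 [ 21 145 135] [0.4269 0.0466 0.0417] [0.407 0.04 ]
s20 383 193 [ 21 159 119] [0.4227 0.0474 0.0371] [0.406 0.042]
s20 384 193 [ 19 115  91] [0.4152 0.0473 0.0277] [0.405 0.044]
s20 381 194 [ 18 119 142] [0.4309 0.0461 0.0424] [0.411 0.039]
s20 382 194 [ 20 165 141] [0.4263 0.0468 0.0372] [0.41  0.041]
s20 383 194 [ 20 157 114] [0.41
[... 192 characters left out ...]
0.0461 0.0365] [0.413 0.041]
s20 382 195 [ 20 164 129] [0.4289 0.0482 0.0376] [0.412 0.043]
s20 383 195 [ 15 114 105] [0.423  0.0486 0.0304] [0.411 0.044]
s20 380 196 [ 17 119 105] [0.4332 0.0456 0.0368] [0.417 0.04 ]
s20 381 196 [ 19 172 113] [0.4321 0.0475 0.0369] [0.416 0.042]
s20 382 196 [ 15 137 106] [0.4266 0.0479 0.0303] [0.415 0.044]
s20 380 197 [ 17 120  68] [0.431  0.0453 0.0296] [0.42  0.041]
s20 381 197 [ 16 121  74] [0.4295 0.0471 0.0293] [0.418 0.043]
s20 379 200 [ 15 113   9] [0.4329 0.045  0.0196] [0.428 0.043]
s20 380 200 [24 98 26] [0.4309 0.0467 0.0183] [0.427 0.045]
s20 384 201 [24 85 42] [0.4229 0.0539 0.0098] [0.424 0.054]
[0.45208921 0.03854547] [0.45202521 0.04254496]
```

View pics/z_t20.png

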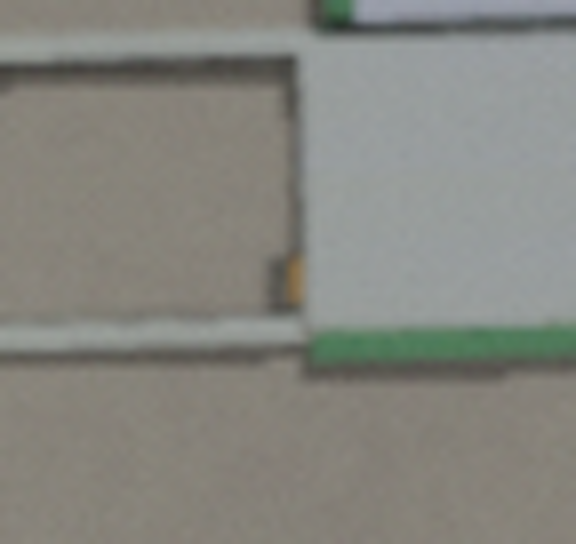

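View pics/z_s20.png

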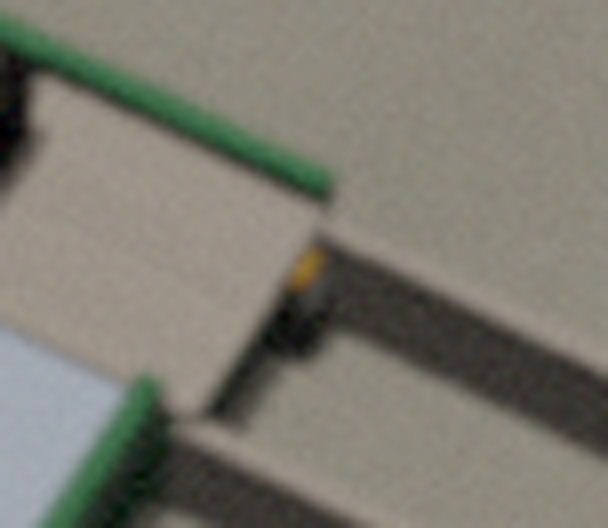

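The patch is at x≈0.426, y≈0.048, z≈0.03–0.042. It juts from the fixture's end wall and may be the brass plunger. I'll check with a close wrist view.

>>> step_arm(
  steps=[
    [-1,-1,0.17,0,0,0,0],
    [-1,-1,0.17,0,0,0,0],
    [-1,-1,0.17,0,0,0,0],
    [-1,-1,0.17,0,0,0,0],
    [-1,-1,0.17,0,0,0,0],
    [-1,-1,0.17,0,0,0,0],
    [-1,-1,0.17,0,0,0,0],
    [-1,-1,0.17,0,0,0,0],
    [-1,-1,0.17,0,0,0,0],
    [-1,-1,0.17,0,0,0,0],
  ],
)

```text
time: 58.2
position: [0.439, 0.1482, 0.3721]
tool_rot: [0.701, 0.713, 0.0, 0.0]
ft_force: [0.8, 0.5, -0.5]
grip_width: 0.0868
```

>>> step_arm(
  steps=[
    [-1,-0.5,0.17,0.9,0,0,0],
    [-1,0,0,0.9,0,0,0],
    [-1,0,0,0,0,0,0],
    [-1,0,0,0,0,0,0],
    [-1,0,0,0,0,0,0],
    [-1,0,0,0,0,0,0],
    [-1,0,0,0,0,0,0],
    [-1,0,0,0,0,0,0],
    [-1,0,0,0,0,0,0],
    [-1,0,0,0,0,0,0],
  ],
)

```text
time: 59.2
position: [0.4433, 0.1374, 0.3271]
tool_rot: [0.701, 0.713, 0.0, 0.0]
ft_force: [-0.3, 0.1, -0.0]
grip_width: 0.087
```

Run:
```python
from h import *
go(.45,.06)
im,d,ci=snap('wrist','w21'); u,v=proj(ci,[.426,.048,.035]).astype(int); print(u,v)
cv2.imwrite('pics/w21z.png',cv2.resize(im[max(v-50,0):v+50,u-60:u+60][:,:,::-1],None,fx=6,fy=6,interpolation=cv2.INTER_CUBIC))
```

```text
t 59.2 grasp [0.4434 0.1374 0.1631] th 91.03 zt [ 0. -0. -1.] w 0.087 F [-0.3  0.1 -0. ]
units tool [-3.1   0.21  0.  ] mm world [  6.6 -77.4   0. ] 
208 212
```

View pics/w21.png

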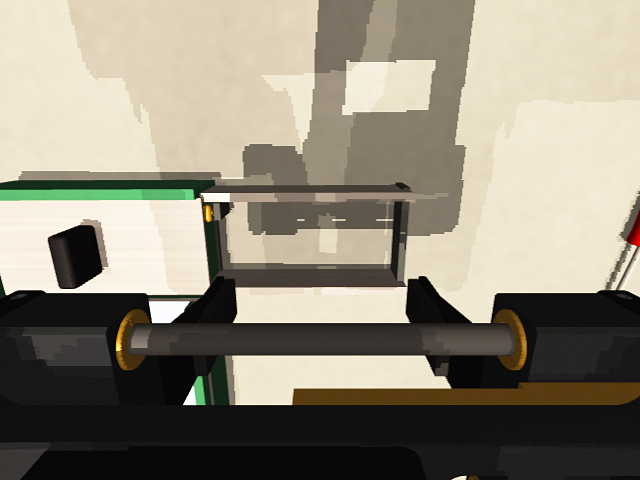

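View pics/w21z.png

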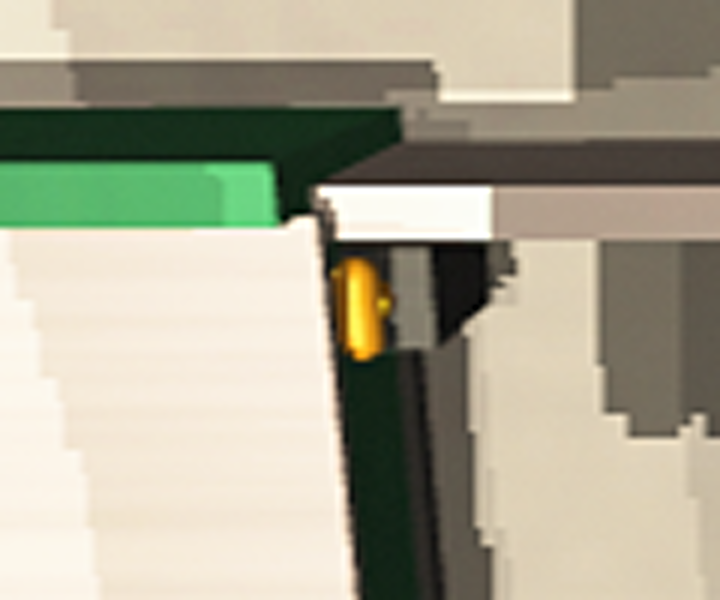

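It is the fixture's brass plunger in its housing at (208,212), not a chip. One last check that the scraper is still in place, then I hand in.

Run:
```python
from h import *
im,d,ci=snap('top','t22'); P=cloud(ci,d); hsv=cv2.cvtColor(im,cv2.COLOR_RGB2HSV)
m=((hsv[...,0]<18)&(hsv[...,1]>90)); q=np.zeros_like(m);q[230:340,380:480]=m[230:340,380:480]
W=P[q&(P[...,2]>.05)&(P[...,2]<.08)]; h=cv2.minAreaRect((W[:,:2]*1000).astype(np.float32)); print([np.round(x,1) for x in h])
if np.hypot(h[0][0]-520,h[0][1]+255)<5: print(robot.hand_in())
```

```text
[array([ 520.2, -255.6]), array([57.5, 19.7]), np.float64(84.7)]
the job is handed in; nothing more can be done
None
```

The job is done and handed in at about 59 s of the 208 s allowed. I did the steps in the order asked:

- **Cover opened:** I slid it to its stop and it moved the full distance, past the click rib.
- **Chips wiped:** All four chips present went into the well in two scraper passes. A wrist view before closing the cover showed them on the well floor.
- **Scraper returned:** It stands upright on the mat, about 1 mm off centre.
- **Cover shut:** It moved 160 mm back to its stop.
- **Holders placed:** All three lie flat and open side up in a row, wholly on the bed.

In the last pictures the bed was clear apart from the holders. The bystanders the camera could see had not moved. The arm's shadow fell on the screwdriver in the overhead view, but in the other camera it lies where it started.

Two things did not go as expected:

- **Scraper slip:** The scraper slid about 13 mm down in the grip on the way to the bed, and it met the bed early at about 42 N. It stayed upright, so I used the corrected height.
- **Orange patch by the well:** This looked like a stray chip in the final view. A close-up showed it is the fixture's own brass plunger.

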